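# Pin the blue lid back onto its bin

### The arm

A 7-joint arm with a two-finger parallel gripper is mounted at the origin on the work surface. World frame = base frame: x ahead of the robot, y to its left, z up, the work surface at z = 0. Lengths are in mm, angles in degrees, forces in N, time in s.
With the tool pointing down it reaches from about 400 to 850 mm from the base axis. Payload 10.4 kg.
Tool frame: the origin (TCP) lies midway between the tips of the shut fingers; the grasp point (between the pads) lies ctrl.pinch_z behind it (ctrl.pinch_z is the distance from the TCP to the grasp point, in mm); z points along the fingers, y is the direction in which the jaws open and shut (so a half turn about z gives the same grasp; the last joint's range is limited). The gripper opens to 87 mm and grips with 3 to 60 N. Pads are 19 mm wide; open, the fingers measure 117 mm over their backs; the gripper's body (75 mm by 190 mm) begins 51 mm behind the grasp point.
Start: joints at [-73.545, 19.034, -3.707, 83.658, 1.238, 77.344, -5.071], TCP at [190.53, 595.274, 222.576] pointing down, gripper open.
Joint ranges: [-148.97, 148.97], [-28.65, 121.19], [-84.17, 76.75], [9.2, 138.47], [-72.65, 252.65], [3.7, 117.97], [-149.18, 149.18]. Speed limits (degrees/s): [127.2, 127.2, 159.86, 159.86, 180, 180, 180].

### API

Orientations are given as [roll, pitch, yaw] about the fixed x, y, z axes, in that order (R = Rz(yaw) Ry(pitch) Rx(roll)).
In Python, from rig import ctrl gives the robot as it stands.
- The arm moves only by the tool arm_command, never from a script. Its argument "moves" is a list of rows, each a list of 6 numbers: the shift along the tool's x, y, z in m, then the turn, a rotation vector about the tool's x, y, z in rad. In form: [[dx, dy, dz, ax, ay, az], ...]. A call has 1 to 5 rows; each row is the pose to reach, as a shift and turn from the pose commanded when the call began, along the tool's axes at that moment; what a row does not reach only later rows make up. A row lasts 1/10 s, in which the tool goes at most 50 mm and 8.59 degrees, less where a joint would pass 70% of its speed; a pose out of reach is approached as far as the arm can. A call with a gripper value outside its range is refused whole. "fingers" is the opening, from 0 (shut) to 1 (fully open), set as the call begins (left out, the last holds). The fingers move at their own pace and stop on an object; "squeeze" is the grip in N (left out, the last holds). Time passes only in rows, so rows that repeat a pose let the fingers close. It gives the time, the measured TCP pose, the force and the opening at its end, in the units of the state.
- ctrl.read_state(): the state, without advancing time (a new reading comes with each control period).
- ctrl.capture(name): name is "scene" or "top" or "wrist"; returns the picture (384x512x3 uint8, red, green, blue); there is no depth.
- ctrl.get_calibration(name): a dict with "intrinsics" (3x3 intrinsics, pixels), "dist_coeffs" ([k1, k2, p1, p2, k3] as OpenCV has them; the pictures are not rectified), "world_to_cam" (4x4, takes a point from world to camera coordinates); the wrist camera has in their place "tool_from_camera" (4x4, takes a point from camera to tool coordinates, whose origin is the TCP and whose axes are the flange's). Camera axes: x right, y down, z forward; pixel columns grow to the right and rows downward; lengths in mm; the calibration is good to about 2 mm. A picture is of the moment at which its call begins: read the wrist's pose just before it. get_calibration takes no time and is no camera call.
- ctrl.hand_in(): hands the job in, once; it reports no verdict.
The state is a dict: "time_s": time; "qpos": joint angles; "joint_velocities": joint speeds; "effort": joint torques, N m; "ee_pos": TCP position; "eef_rot": TCP orientation; "contact_force": force on the tool from outside, world axes, zero at the start; "wrist_torque": the same for the moment, N m; "width": finger opening in mm.
Only numpy, scipy, OpenCV 4.12 (cv2) and the standard library are available. Lean on these libraries where they do the work, as an engineer would, in place of code of your own. Each camera call takes 0.05 s, during which the arm holds its last target.

### The job

The repainted blue lid is back on its tin bin and held shut by the cam lock, so its hinge knuckles are in line, but the hinge pin is still at the foot of the parts chute behind the cast zinc axle block. Lift or slide the axle block out of the chute and leave it standing flat on the open bench, then take the hinge pin by its brass grip and push it, from the end of the hinge nearer the chute, through all three knuckles until the brass grip comes up against the first knuckle. Leave the lid seated and the other things on the bench where they are, and let go of everything.

Things in the scene. Friction and masses are not known exactly. Their poses are not given: they have to be found in the camera images.
- bin: Grey tin bin fixed to the bench, 160 mm (x) x 130 mm (y), rim 80 mm high; origin on the bench under its centre, z up. Brass cam lock on its front (-x) face, with a tongue over the lid's front edge (top of the tongue 91 mm high). The hinge runs along its y, behind its back (+x) wall.
- hinge_mouth (a point): Centre of the open end of the hinge's first knuckle (bin's -y end, nearer the chute), where the pin goes in: x 94, y -64, z 79 mm from the bin's origin. Axes as the bin's; the bore runs along +y, level with the bench. Three tubes in a row, 22 mm outside, bore 12.8 mm: bin's steel knuckle 34 mm, gap 2, lid's blue knuckle 56, gap 2, bin's steel knuckle 34.
- hinge_mid (a point): Point on the hinge axis half-way along it (64 mm from the mouth), fixed to the bin, where the middle of the lid's knuckle belongs. The mouth lies 1 mm inside the line of the bin's side wall, so the pin's grip ends up beyond the end of the bin.
- lid_knuckle (a point): Middle of the axis of the blue lid's own knuckle. The lid (162 x 134 mm, 3 mm thick, 0.3 kg, top 83 mm above the bench) lies loose on the rim, held by its inner lip and the cam lock with about 1 mm of play.
- pin_grip (a point): Centre of the hinge pin's grip, a brass bar 45 mm long (x) and 20 mm square, on the pin's axis. x runs from grip to nose, z up as it lies. Pin 0.17 kg, balance point 25 mm on the nose side of the shoulder. It lies level, axis 14 mm above the bench, the grip's flat underside on the chute's floor; 10 mm or less of room on the block's side of the grip, over 35 mm on the other.
- pin_shoulder (a point): Point on the pin's axis where the grip ends and the round steel shank (10 mm diameter) begins, 22.5 mm from the grip's centre towards the nose. It meets the hinge's mouth when the pin is home.
- pin_tip (a point): Tip of the pin's nose, 140 mm from the shoulder; the last 14 mm taper to 4 mm diameter.
- pin: The hinge pin as a whole, 185 mm long; origin at the shoulder, axes as for its grip.
- block_mid (a point): Centre (23 mm above its underside) of the grey cast zinc axle block, 0.5 kg: foot flange 90 x 40 mm, 8 mm thick, with a body 44 mm (x) x 40 mm (y) rising from its middle to 46 mm. z up, x along its 90 mm. It stands on the chute's floor close in front (+y) of the pin's grip, so fingers fit only at the two ends of the body (along the block's x), above the flange.
- block: The axle block; origin at the centre of its underside.
- chute: Zinc parts chute, fixed. Origin on the bench, z up; parts come out towards +y. Level toe from y = -110 to +50 mm, 240 mm wide between cheeks 3 mm thick and 33 mm high, floor 4 mm above the bench, open in front without a lip; a strip 35 mm wide along each cheek is 5 mm higher and carries the pin's nose. Behind the toe the floor climbs at 28 degrees.
- wheelbarrow: Bystander: red tin toy wheelbarrow, about 185 x 75 x 80 mm, origin on the bench under it
- awl: Bystander: awl, walnut handle 85 mm long and 28 mm thick, steel blade 80 mm; lies along its x (blade to +x), origin on the bench under the ferrule
- wheel: Bystander: loose toy wheel, black tyre 68 mm across, 20 mm high, lying flat; origin at the centre of its underside
- oilcan: Bystander: copper oil can, base 72 mm across, 150 mm high to its spout; origin at the centre of its underside
- paint: Bystander: plain steel paint can, 74 mm across, 85 mm high; origin at the centre of its underside
- brush: Bystander: brush, 170 mm long, lying flat; origin at the middle of its underside
Not all that is in view belongs to the job. Leave any purple look-alike of the bin alone.

How it is judged (in metres and radians):
On the way, in this order (a step that is already met when the one before it is completed fails the run):
1. the axle block stands flat on the bench, clear of the chute and let go (contact force between block and chute below 0.05 N and height (world z) of block_mid below 0.03 m and angle between block_mid's own z axis and vertical below 0.1 rad and contact force between block and the fingers below 0.05 N and linear speed of block below 0.02 m/s and (y of block_mid in the frame of chute above 0.065 m or x of block_mid in the frame of chute below -0.14 m or x of block_mid in the frame of chute above 0.14 m)), for 0.2 s.
2. the pin is through all three knuckles with its grip against the first one (y of pin_shoulder in the frame of hinge_mouth above -0.004 m and x of pin_shoulder in the frame of hinge_mouth between -0.004 and 0.004 m and z of pin_shoulder in the frame of hinge_mouth between -0.004 and 0.004 m and angle between the x axis of pin_shoulder and the y axis of hinge_mouth, either way round below 0.05 rad and y of pin_tip in the frame of hinge_mouth above 0.13 m and distance between lid_knuckle and hinge_mid below 0.005 m), for 0.2 s.
At the end, for the whole second after the job is handed in: Pin in the hinge at rest: shoulder within 4 mm of the first knuckle's end and of the axis, aligned within 0.05 rad, tip 130 mm or more past the mouth; lid knuckle within 5 mm of its place; axle block flat on the bench (0.1 rad), at rest, clear of the chute (all of step 1 and all of step 2 and linear speed of pin below 0.02 m/s); the robot touches nothing.
It fails at once if a bystander (wheelbarrow, awl, wheel, oil can, paint can or brush) is moved more than 30 mm (distance of any of wheelbarrow, awl, wheel, oilcan, paint, brush from where it was at the start of the episode above 0.03 m).
It also fails if it takes over 61 s, if anything falls off the work surface, if the arm or the gripper's body presses on something with over 40 N, if the wrist force passes 120 N, or if a joint passes its speed limit or range.

## Working session

There is one attempt and no reset: what is moved stays moved. The work goes in short steps, Python scripts to look and compute and a tool call to move; the robot and the scene stay as the last step left them, time stands still between calls to the robot, and variables do not carry over. Pictures are saved under pics/ and viewed, and the job is handed in when it is done.

Besides the shell and the picture viewer there is one more tool, called after "Call:" as a command line: name --pt "numbers of a row" for each row, then --argument value for the rest. arm_command: Moves the arm, as the interface text tells. Its arguments: {"type":"object","properties":{"moves":{"type":"array","items":{"type":"array","items":{"type":"number"}}},"fingers":{"type":"number"},"squeeze":{"type":"number"}},"required":["moves"]}

```bash
mkdir -p pics; ls
python3 - <<'E'
from rig import ctrl
import cv2, json, numpy as np
s=ctrl.read_state(); print(s); print(ctrl.pinch_z)
for n in ["scene","top","wrist"]:
    c=ctrl.get_calibration(n); print(n,c)
    im=ctrl.capture(n); cv2.imwrite(f"pics/{n}0.png",im[:,:,::-1])
E
```

```text
pics
{'time_s': 0.0, 'qpos': array([-73.54430658,  19.07257662,  -3.70778093,  83.70654686,
         1.23951369,  77.34127798,  -5.07245094]), 'joint_velocities': array([-0.03223016,  0.03163608,  0.03691915, -0.0099468 ,  0.01869497,
       -0.07104833, -0.00252088]), 'effort': array([ 1.29837159e-05, -6.23242450e+01,  2.46074237e-02, -3.89914441e+01,
       -6.13384880e-02,  3.96232784e-02,  1.15737930e-04]), 'ee_pos': array([190.43876267, 594.8806895 , 221.7428938 ]), 'eef_rot': array([-1.79919691e+02,  5.29859312e-03,  1.62249997e+02]), 'contact_force': array([ 0.0517976 , -0.13537471, -0.28899715]), 'wrist_torque': array([-0.01807394, -0.01258706, -0.00928743]), 'width': 87.0839457985925}
18.700000000000003
scene {'intrinsics': array([[457.94020285,   0.        , 254.23715746],
       [  0.        , 457.94020285, 192.37667054],
       [  0.        ,   0.        ,   1.        ]]), 'dist_coeffs': array([-0.088747,  0.      ,  0.      ,  0.      ,  0.      ]), 'world_to_cam': array([[-1.15054232e-01,  9.93359111e-01, -4.47909800e-04,
        -8.74485693e-02],
       [ 5.90731925e-0
[... 772 characters left out ...]
000000e+00,  0.00000000e+00,  0.00000000e+00,
         1.00000000e+00]])}
wrist {'intrinsics': array([[332.68910435,   0.        , 256.43765813],
       [  0.        , 332.68910435, 191.90666879],
       [  0.        ,   0.        ,   1.        ]]), 'dist_coeffs': array([-0.06753788,  0.        ,  0.        ,  0.        ,  0.        ]), 'tool_from_camera': array([[-4.41459433e-04, -9.70867177e-01, -2.39617883e-01,
         6.59252302e+01],
       [ 9.99999821e-01, -3.31732236e-04, -4.98257529e-04,
        -2.11329094e-02],
       [ 4.04252905e-04, -2.39618060e-01,  9.70867149e-01,
        -1.63541196e+02],
       [ 0.00000000e+00,  0.00000000e+00,  0.00000000e+00,
         1.00000000e+00]])}
```

View pics/scene0.png

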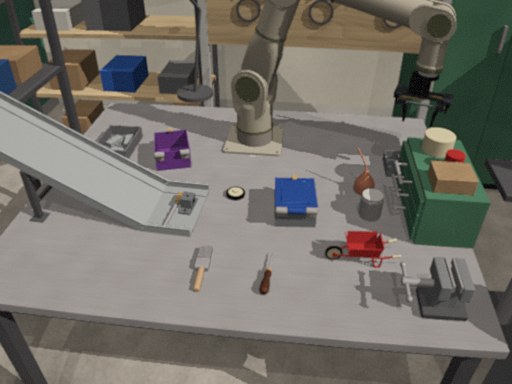

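View pics/top0.png

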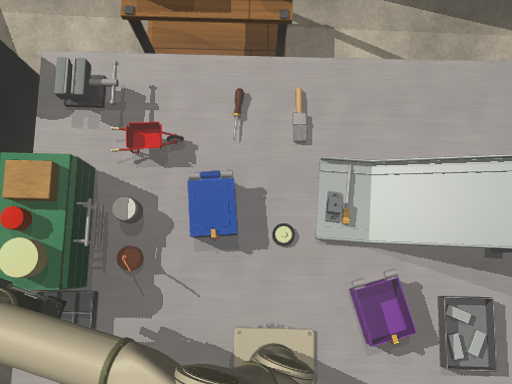

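View pics/wrist0.png

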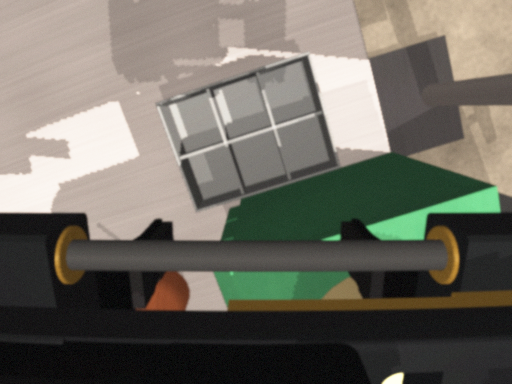

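```bash
cat > h.py <<'E'
from rig import ctrl
import cv2, numpy as np
from scipy.spatial.transform import Rotation as R
def cam(n,state=None):
    c=ctrl.get_calibration(n); K=np.array(c["intrinsics"]);D=np.array(c["dist_coeffs"])
    if n=="wrist":
        s=state or ctrl.read_state()
        T=np.eye(4);T[:3,:3]=R.from_euler('xyz',s['eef_rot'],degrees=True).as_matrix();T[:3,3]=s['ee_pos']
        W=np.linalg.inv(T@np.array(c["tool_from_camera"]))
    else: W=np.array(c["world_to_cam"])
    return K,D,W
def proj(C,P):
    K,D,W=C
    return cv2.projectPoints(np.asarray(P,float).reshape(-1,3),cv2.Rodrigues(W[:3,:3])[0],W[:3,3],K,D)[0].reshape(-1,2)
def ray(C,p):
    K,D,W=C
    u=cv2.undistortPoints(np.array(p,float).reshape(-1,1,2),K,D).reshape(-1,2)
    d=np.c_[u,np.ones(len(u))]@W[:3,:3]; o=-W[:3,:3].T@W[:3,3]
    return o,d
def toz(C,p,z):
    o,d=ray(C,p); t=(z-o[2])/d[:,2]; return o+d*t[:,None]
def crop(im,x0,y0,x1,y1,f,name):
    c=cv2.resize(im[y0:y1,x0:x1],None,fx=f,fy=f,interpolation=cv2.INTER_CUBIC)
    cv2.imwrite(name,c[:,:,::-1])
def to_tool(target,yaw,state=None):
    """shift (m) and turn (rad) rel. current measured pose for tool-down target TCP mm,yaw deg"""
    s=state or ctrl.read_state()
    R0=R.from_euler('xyz',s['eef_rot'],degrees=True)
    R1=R.from_euler('xyz',[180,0,yaw],degrees=True)
    return R0.inv().apply(np.array(target)-s['ee_pos'])/1000,(R0.inv()*R1).as_rotvec()
E
python3 - <<'E'
from h import *
im=cv2.imread("pics/top0.png")[:,:,::-1]
crop(im,175,160,255,245,7,"pics/t_bin.png")
crop(im,310,150,390,250,6,"pics/t_chute.png")
im=cv2.imread("pics/scene0.png")[:,:,::-1]
crop(im,150,165,220,235,8,"pics/s_chute.png")
crop(im,265,165,335,230,8,"pics/s_bin.png")
E
```

```text
(no output)
```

View pics/t_bin.png

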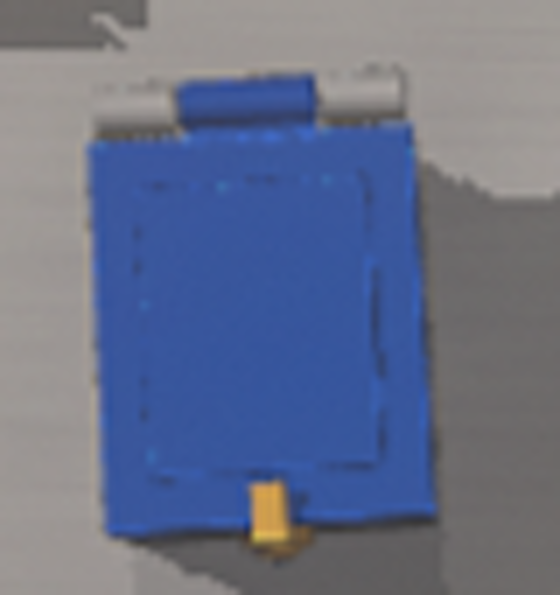

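View pics/t_chute.png

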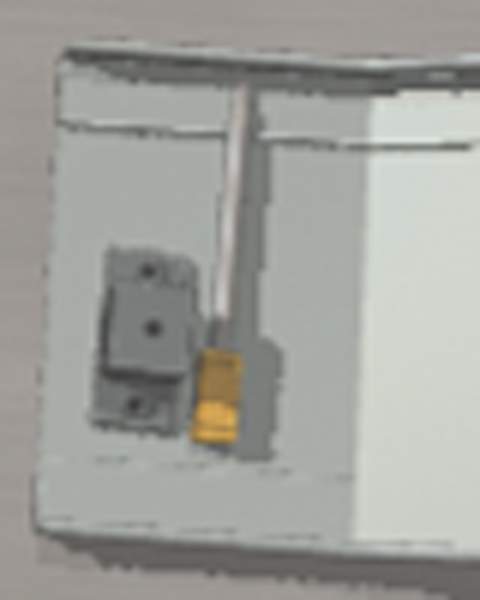

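View pics/s_chute.png

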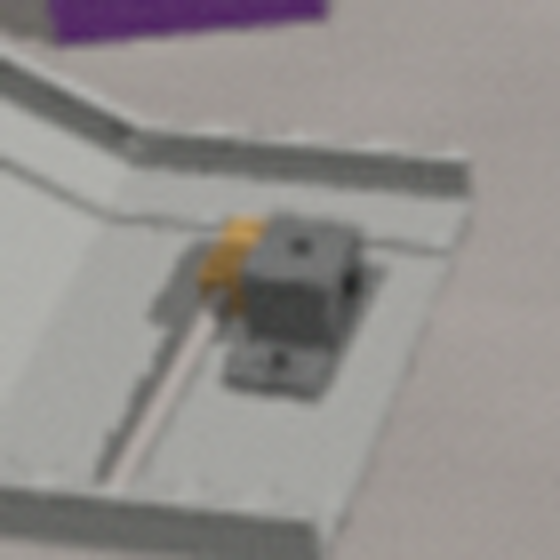

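View pics/s_bin.png

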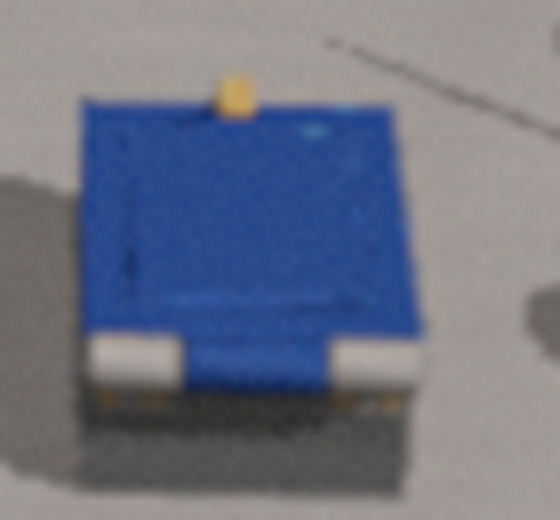

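Run:
```python
from h import *
C=cam("top")
def T(pts,o,f,z): return toz(C,np.array(pts)/f+np.array(o),z)
np.set_printoptions(precision=1,suppress=True)
b=T([(90,143),(412,125),(437,515),(108,533)],(175,160),7,83)
print("lid",b,b.mean(0))
ang=lambda v:np.degrees(np.arctan2(v[1],v[0]))
print("bin yaw",ang(b[0]-b[3]),ang(b[1]-b[2]),ang(b[0]-b[1])-90,ang(b[3]-b[2])-90)
k=T([(95,112),(405,90)],(175,160),7,88);print("knuckle ridge",k,ang(k[0]-k[1])-90)
fl=T([(107,247),(197,257),(180,437),(92,428)],(310,150),6,12);print("flange",fl,fl.mean(0),ang(fl[0]-fl[3]))
bt=T([(105,285),(195,290),(187,377),(100,371)],(310,150),6,50);print("body top",bt,bt.mean(0))
p=T([(242,85)],(310,150),6,14);g=T([(204,350),(243,352),(238,405),(196,402)],(310,150),6,24)
print("tip",p,"grip",g,g.mean(0)); print(ang(p[0]-g.mean(0)))
c=T([(60,60),(35,530)],(310,150),6,4);print("chute front",c)
c=T([(68,45),(40,527)],(310,150),6,33);print("chute front",c,ang(c[0]-c[1]))
for n,q in dict(wheel=(283,234),awl=(237,112),brush=(299,122),wb=(150,137)).items(): print(n,toz(C,[q],10))
```

```text
lid [[532.  258.4  83. ]
 [542.6 125.9  83. ]
 [381.8 111.1  83. ]
 [371.6 244.3  83. ]] [457.  184.9  83. ]
bin yaw 5.034201286074711 5.2647491084206495 4.589016093826913 4.403255632902784
knuckle ridge [[544.1 256.2  88. ]
 [556.3 129.   88. ]] 5.476052506585404
flange [[ 521.5 -156.4   12. ]
 [ 517.4 -201.7   12. ]
 [ 426.1 -192.9   12. ]
 [ 429.6 -149.    12. ]] [ 473.6 -175.    12. ] -4.601277041702443
body top [[ 496.4 -149.8   50. ]
 [ 494.9 -193.9   50. ]
 [ 451.9 -189.9   50. ]
 [ 453.8 -147.4   50. ]] [ 474.2 -170.2   50. ]
tip [[ 606.  -224.4   14. ]] grip [[ 468.7 -202.9   24. ]
 [ 468.1 -222.3   24. ]
 [ 441.5 -219.7   24. ]
 [ 442.6 -198.8   24. ]] [ 455.2 -210.9   24. ]
-5.118095587183185
chute front [[ 619.2 -133.3    4. ]
 [ 378.6 -121.7    4. ]]
chute front [[ 620.4 -133.5   33. ]
 [ 378.2 -120.5   33. ]] -3.0622491837002386
wheel [[388.9 -22.6  10. ]]
awl [[764.  125.5  10. ]]
brush [[736.5 -67.1  10. ]]
wb [[677.8 390.4  10. ]]
```

Run:
```python
from h import *
print(*to_tool([450,300,240],125)); print(*to_tool([474,-150,200],85.4))
```

```text
[-0.33711671 -0.20184201 -0.01781623] [-9.52277856e-04  3.79002141e-04  6.50118291e-01]
[-0.49716804 -0.62306025  0.02261599] [-8.13794506e-04  7.20043425e-04  1.34126861e+00]
```

Call:
arm_command --pt "-0.042 -0.025 -0.002 0 0 0.1" --pt "-0.084 -0.05 -0.004 0 0 0.23" --pt "-0.126 -0.075 -0.007 0 0 0.37" --pt "-0.168 -0.1 -0.009 0 0 0.5" --pt "-0.21 -0.125 -0.011 0 0 0.64" --fingers 1

```text
time_s: 0.65
ee_pos: [353.4, 410.4, 233.6]
eef_rot: [180.0, -0.0, 125.3]
contact_force: [0.6, 0.7, 0.1]
width: 87.0
```

Run:
```python
from h import *
print(*to_tool([474,-150,220],85.4))
```

```text
[-0.52719953 -0.22514647  0.01346274] [-5.05022249e-05 -2.37612097e-04  6.95849911e-01]
```

Call:
arm_command --pt "-0.046 -0.02 0 0 0 0.07" --pt "-0.092 -0.04 0 0 0 0.14" --pt "-0.138 -0.06 0 0 0 0.21" --pt "-0.184 -0.08 0 0 0 0.28" --pt "-0.23 -0.1 0 0 0 0.35"

```text
time_s: 1.15
ee_pos: [404.7, 165.7, 233.5]
eef_rot: [180.0, -0.0, 105.4]
contact_force: [1.1, 0.2, 1.2]
width: 86.9
```

Run:
```python
from h import *
print(*to_tool([474,-150,200],85.4))
```

```text
[-0.322762   -0.01679703  0.03329561] [ 1.19352794e-05 -5.19750827e-04  3.48438379e-01]
```

Call:
arm_command --pt "-0.048 -0.002 0.005 0 0 0.07" --pt "-0.096 -0.004 0.01 0 0 0.14" --pt "-0.144 -0.006 0.015 0 0 0.21" --pt "-0.192 -0.009 0.02 0 0 0.28" --pt "-0.24 -0.012 0.026 0 0 0.348"

```text
time_s: 1.65
ee_pos: [457.4, -68.7, 207.6]
eef_rot: [180.0, -0.0, 85.4]
contact_force: [0.8, -0.1, -0.3]
width: 87.1
```

Run:
```python
from h import *
print(*to_tool([474,-172,200],85.4))
s=ctrl.read_state();print(s['joint_velocities'])
im=ctrl.capture("wrist");crop(im,0,0,512,384,1.5,"pics/w1.png")
```

```text
[-0.10166754  0.02474858  0.00750648] [ 0.00079369 -0.00067998  0.00049276]
[ 28.08382441  24.48531214  39.34269895 -12.13502088 -11.63739086
 -10.09936092  32.70396352]
```

View pics/w1.png

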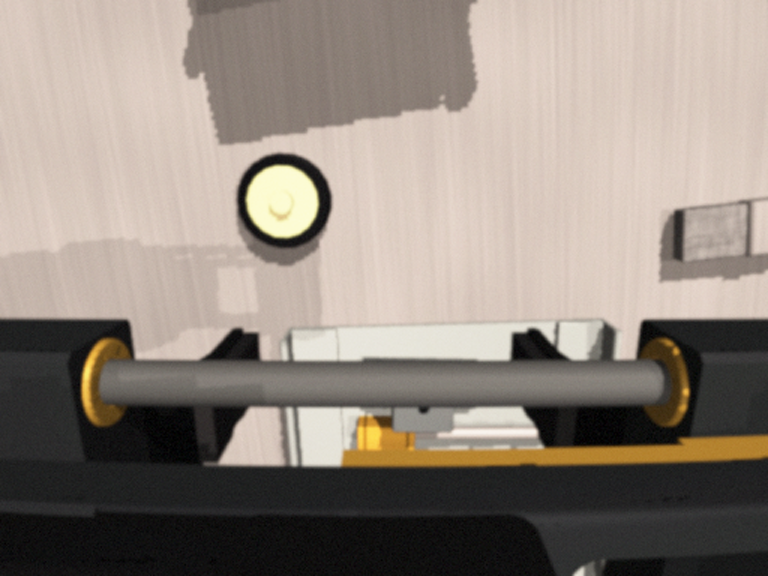

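Call:
arm_command --pt "-0.048 0.008 0.006 0 0 0" --pt "-0.096 0.016 0.012 0 0 0" --pt "-0.144 0.024 0.018 0 0 0" --pt "-0.19 0.03 0.025 0 0 0" --pt "-0.19 0.03 0.025 0 0 0"

```text
time_s: 2.2
ee_pos: [470.5, -264.7, 181.5]
eef_rot: [-179.9, 0.2, 85.1]
contact_force: [0.2, -0.5, -0.1]
width: 87.2
```

Call:
arm_command --pt "0 0 0 0 0 0" --pt "0 0 0 0 0 0"

```text
time_s: 2.4
ee_pos: [473.0, -257.2, 182.4]
eef_rot: [-180.0, -0.0, 85.7]
contact_force: [-0.6, -0.3, 0.3]
width: 87.6
```

Run:
```python
from h import *
s=ctrl.read_state();print(s['ee_pos'],s['eef_rot'],s['joint_velocities'])
im=ctrl.capture("wrist");cv2.imwrite("pics/w2.png",im[:,:,::-1]);crop(im,0,0,512,384,1.5,"pics/w2b.png")
```

```text
[ 473.04348604 -257.19262089  182.42000128] [-1.79990618e+02 -4.65820212e-02  8.56710242e+01] [-0.80792699 -0.82212947 -0.32390653  0.09499496 -0.00494009 -0.10066632
  0.23707061]
```

View pics/w2b.png

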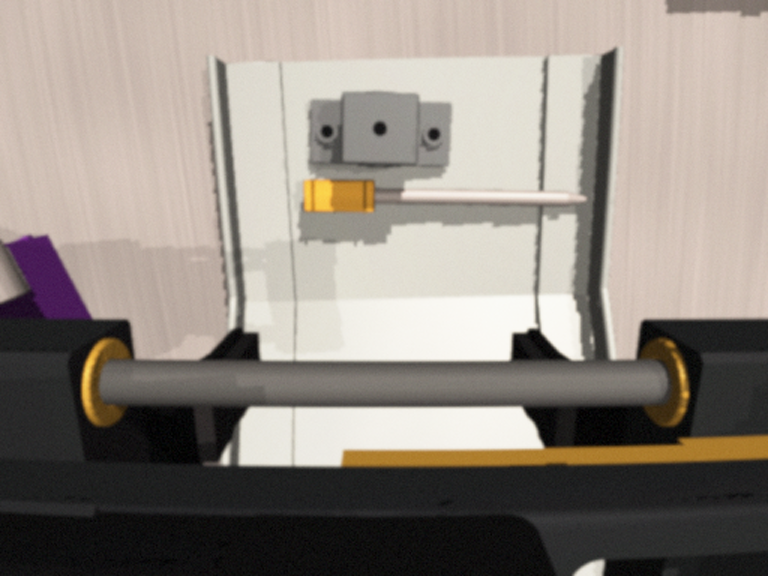

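The wrist view shows the block at about (380,128), the brass grip at (339,196) and the nose tip at (586,198), in the enlarged pixels.

Run:
```python
from h import *
np.set_printoptions(precision=1,suppress=True)
im=cv2.imread("pics/w2.png")[:,:,::-1]
crop(im,195,50,305,150,7,"pics/w2c.png");crop(im,290,110,400,150,7,"pics/w2d.png")
```

```text
(no output)
```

View pics/w2c.png

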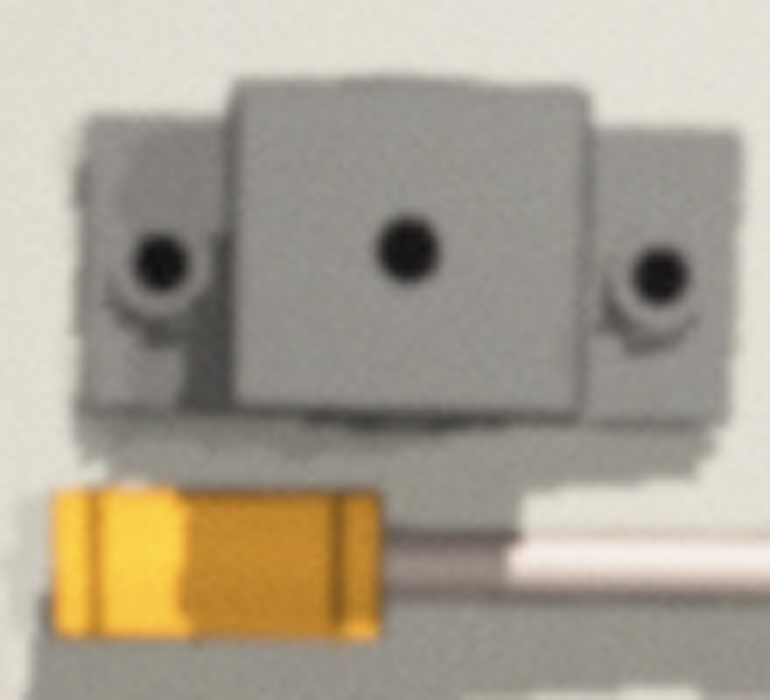

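View pics/w2d.png

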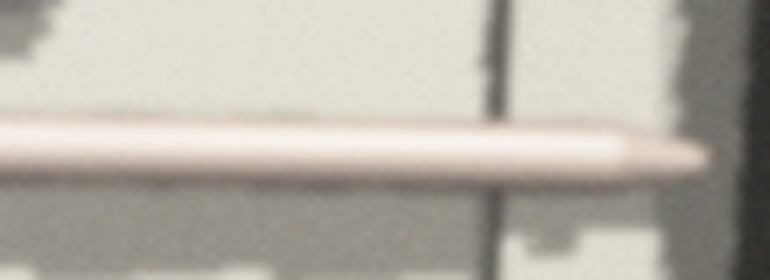

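Run:
```python
from h import *
np.set_printoptions(precision=1,suppress=True)
s=dict(ee_pos=np.array([473.04,-257.19,182.42]),eef_rot=[-179.99,-.047,85.67])
C=cam("wrist",s)
ang=lambda v:np.degrees(np.arctan2(v[1],v[0]))
T=lambda p,z:toz(C,np.array(p)/7+np.array([195,50])-0.43,z)
bt=T([(233,85),(587,92),(577,412),(236,408)],50);print(bt,bt.mean(0),T([(408,250)],50))
h=T([(161,263),(660,275)],12);print("holes",h,h.mean(0),ang(h[1]-h[0]))
g=T([(55,490),(380,490),(378,638),(57,636)],24);print("grip",g,g.mean(0),ang(g[1]-g[0]))
D=lambda p,z:toz(C,np.array(p)/7+np.array([290,110])-0.43,z)
print("tip",D([(708,157)],14),ang((D([(708,157)],14)-g.mean(0))[0]))
# top-cam check
Ct=cam("top"); print(proj(Ct,[bt.mean(0),g.mean(0),D([(708,157)],14)[0]]))
t=bt.mean(0)
for z in (85,): print(to_tool([t[0],t[1],z],ang(h[1]-h[0])+90))
```

```text
[[ 456.  -150.2   50. ]
 [ 498.5 -154.3   50. ]
 [ 494.9 -192.    50. ]
 [ 452.8 -188.3   50. ]] [ 475.6 -171.2   50. ] [[ 475.6 -171.1   50. ]]
holes [[ 441.2 -167.5   12. ]
 [ 509.8 -174.3   12. ]] [ 475.5 -170.9   12. ] -5.716268411714235
grip [[ 425.1 -196.8   24. ]
 [ 469.2 -200.3   24. ]
 [ 467.3 -220.2   24. ]
 [ 423.2 -216.5   24. ]] [ 446.2 -208.4   24. ] -4.509323330512365
tip [[ 608.9 -222.6   14. ]] -4.977244946789084
[[334.8 204.7]
 [345.9 215.9]
 [349.7 163.2]]
(array([ 0.1, -0. ,  0.1]), array([ 0., -0.,  0.]))
```

Call:
arm_command --pt "0.03 -0.001 0.01 0 0 0.01" --pt "0.06 -0.003 0.03 0 0 0.02" --pt "0.086 -0.004 0.06 0 0 0.02" --pt "0.086 -0.004 0.09 0 0 0.02" --pt "0.086 -0.004 0.1 0 0 0.02"

```text
time_s: 2.95
ee_pos: [474.4, -169.6, 80.6]
eef_rot: [-179.8, -0.1, 84.7]
contact_force: [-0.1, 0.8, -0.6]
width: 87.2
```

Call:
arm_command --pt "0 0 0 0 0 0" --pt "0 0 0 0 0 0"

```text
time_s: 3.15
ee_pos: [476.0, -172.9, 83.7]
eef_rot: [179.9, 0.0, 84.4]
contact_force: [-0.1, -0.1, 0.1]
width: 86.6
```

Run:
```python
from h import *
np.set_printoptions(precision=4,suppress=True)
print(to_tool([475.6,-171,17],84.5))
im=ctrl.capture("wrist");cv2.imwrite("pics/w3.png",im[:,:,::-1]);crop(im,0,0,512,384,1.5,"pics/w3b.png")
```

```text
(array([ 0.0019, -0.0006,  0.0667]), array([ 0.0014,  0.0001, -0.0015]))
```

View pics/w3b.png

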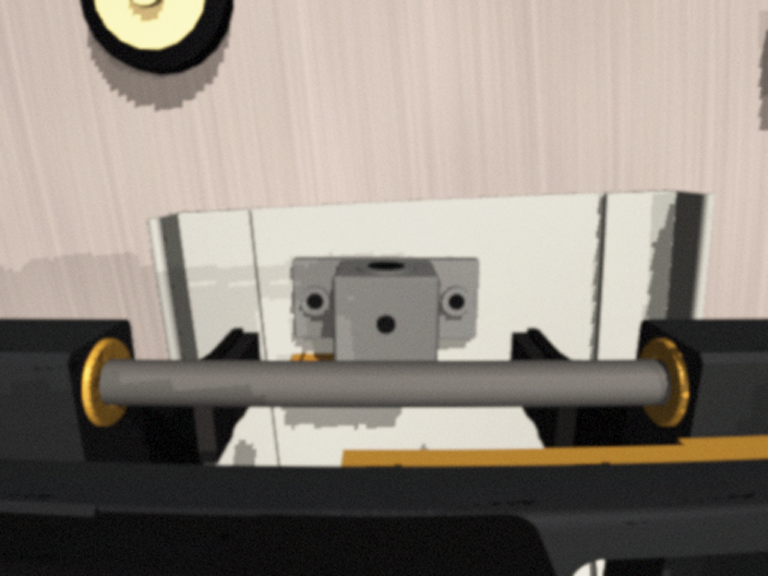

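Call:
arm_command --pt "0.001 0 0.03 0 0 0" --pt "0.001 0 0.055 0 0 0" --pt "0.001 0 0.065 0 0 0" --pt "0.001 0 0.065 0 0 0" --pt "0.001 0 0.065 0 0 0"

```text
time_s: 3.7
ee_pos: [476.2, -172.0, 18.8]
eef_rot: [179.9, 0.0, 84.4]
contact_force: [-0.1, -0.3, -0.2]
width: 86.9
```

Call:
arm_command --pt "0 0 0 0 0 0" --pt "0 0 0 0 0 0" --pt "0 0 0 0 0 0" --pt "0 0 0 0 0 0" --pt "0 0 0 0 0 0" --fingers 0 --squeeze 35

```text
time_s: 4.2
ee_pos: [475.6, -171.4, 17.6]
eef_rot: [180.0, -0.0, 84.4]
contact_force: [0.4, 0.5, -0.4]
width: 54.9
```

Call:
arm_command --pt "0 0 0 0 0 0" --pt "0 0 0 0 0 0" --pt "0 0 0 0 0 0"

```text
time_s: 4.5
ee_pos: [475.6, -171.4, 17.6]
eef_rot: [180.0, -0.0, 84.4]
contact_force: [0.0, 0.1, -0.1]
width: 43.9
```

Call:
arm_command --pt "0 0 -0.015 0 0 0" --pt "0 0 -0.03 0 0 0" --pt "0.03 -0.01 -0.03 0 0 0" --pt "0.065 -0.021 -0.03 0 0 0" --pt "0.088 -0.028 -0.03 0 0 0"

```text
time_s: 5.0
ee_pos: [455.6, -79.0, 48.4]
eef_rot: [-180.0, -0.1, 84.5]
contact_force: [0.6, 0.3, -5.8]
width: 43.4
```

Call:
arm_command --pt "0 0 0 0 0 0" --pt "0 0 0.015 0 0 0" --pt "0 0 0.022 0 0 0" --pt "0 0 0.022 0 0 0"

```text
time_s: 5.4
ee_pos: [455.5, -81.7, 25.3]
eef_rot: [-179.9, 0.0, 84.4]
contact_force: [0.1, -0.4, -5.5]
width: 43.6
```

Call:
arm_command --pt "0 0 0 0 0 0"

```text
time_s: 5.5
ee_pos: [456.2, -81.7, 25.9]
eef_rot: [-180.0, 0.0, 84.4]
contact_force: [-0.2, 0.2, -6.0]
width: 43.9
```

Lower 12 mm to touch the bench, then open.

Call:
arm_command --pt "0 0 0.006 0 0 0" --pt "0 0 0.009 0 0 0" --pt "0 0 0.012 0 0 0" --pt "0 0 0.0125 0 0 0" --pt "0 0 0.0125 0 0 0"

```text
time_s: 6.0
ee_pos: [456.1, -81.2, 13.4]
eef_rot: [-180.0, -0.0, 84.4]
contact_force: [-4.8, 1.3, 5.8]
width: 43.7
```

Call:
arm_command --pt "0 0 0 0 0 0" --pt "0 0 0 0 0 0" --pt "0 0 0 0 0 0" --pt "0 0 0 0 0 0" --pt "0 0 0 0 0 0" --fingers 1

```text
time_s: 6.5
ee_pos: [456.2, -81.1, 13.0]
eef_rot: [180.0, -0.0, 84.4]
contact_force: [-1.0, -0.4, -0.4]
width: 76.1
```

Run:
```python
from h import *
s=ctrl.read_state();print(s['ee_pos'],s['width'],s['contact_force'])
```

```text
[456.22834589 -81.09190406  13.04961983] 76.0847158725109 [-0.96058874 -0.36141158 -0.364301  ]
```

Call:
arm_command --pt "0 0 -0.03 0 0 0" --pt "0 0 -0.07 0 0 0" --pt "-0.02 0 -0.11 0 0 0.1" --pt "-0.06 0 -0.13 0 0 0.24" --pt "-0.1 0 -0.14 0 0 0.38"

```text
time_s: 7.0
ee_pos: [447.4, -181.5, 155.3]
eef_rot: [179.8, -0.2, 62.5]
contact_force: [1.1, 0.1, -0.7]
width: 87.0
```

Run:
```python
from h import *
np.set_printoptions(precision=4,suppress=True)
print(ctrl.read_state()['width'],to_tool([446.5,-208.4,120],-4.9))
```

```text
87.03332592302989 (array([-0.0244,  0.0115,  0.0353]), array([ 0.0009, -0.0043,  1.1757]))
```

Call:
arm_command --pt "-0.005 0.002 0 0 0 0.14" --pt "-0.01 0.005 0 0 0 0.28" --pt "-0.015 0.008 0 0 0 0.42" --pt "-0.02 0.01 0.01 0 0 0.56" --pt "-0.0244 0.0115 0.02 0 0 0.7"

```text
time_s: 7.5
ee_pos: [445.7, -207.9, 132.9]
eef_rot: [180.0, -0.1, 22.2]
contact_force: [-0.3, -0.4, 0.2]
width: 87.2
```

Call:
arm_command --pt "0 0 0 0 0 0.14" --pt "0 0 0 0 0 0.28" --pt "0 0 0 0 0 0.42" --pt "0 0 0.01 0 0 0.46" --pt "0 0 0.01 0 0 0.46"

```text
time_s: 8.0
ee_pos: [444.8, -207.1, 121.7]
eef_rot: [-180.0, 0.1, -3.7]
contact_force: [-0.7, -0.0, -0.1]
width: 86.9
```

Call:
arm_command --pt "0 0 0 0 0 0"

```text
time_s: 8.1
ee_pos: [445.1, -207.6, 122.6]
eef_rot: [180.0, 0.1, -3.6]
contact_force: [-0.9, -0.2, 0.0]
width: 86.7
```

Run:
```python
from h import *
np.set_printoptions(precision=4,suppress=True)
s=ctrl.read_state();print(s['ee_pos'],s['eef_rot'])
print(ctrl.read_state()['width'],to_tool([446.5,-208.4,6],-4.9))
im=ctrl.capture("wrist");cv2.imwrite("pics/w4.png",im[:,:,::-1]);crop(im,0,0,512,384,1.5,"pics/w4b.png")
im=ctrl.capture("scene");crop(im,150,150,350,290,4,"pics/s4.png")
```

```text
[ 445.1334 -207.5594  122.6026] [179.9912   0.0534  -3.619 ]
86.712687956034 (array([0.0015, 0.0007, 0.1166]), array([0.0002, 0.0009, 0.0224]))
```

View pics/w4b.png

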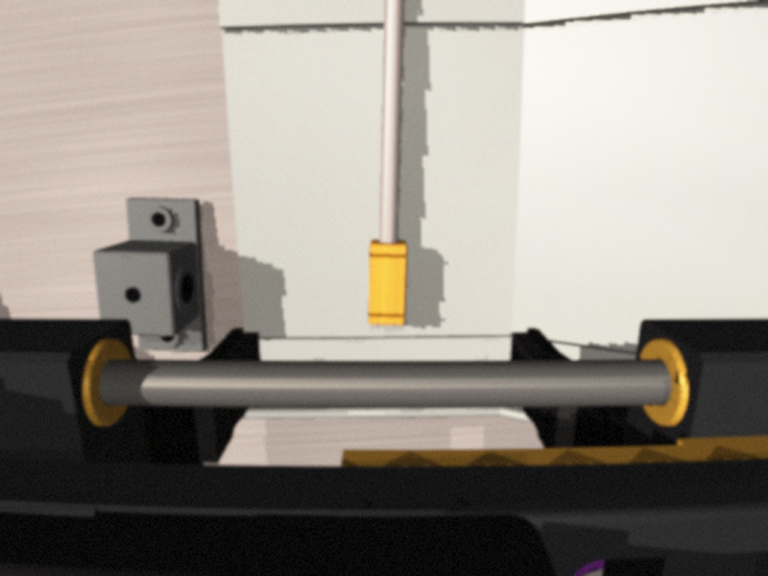

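View pics/s4.png

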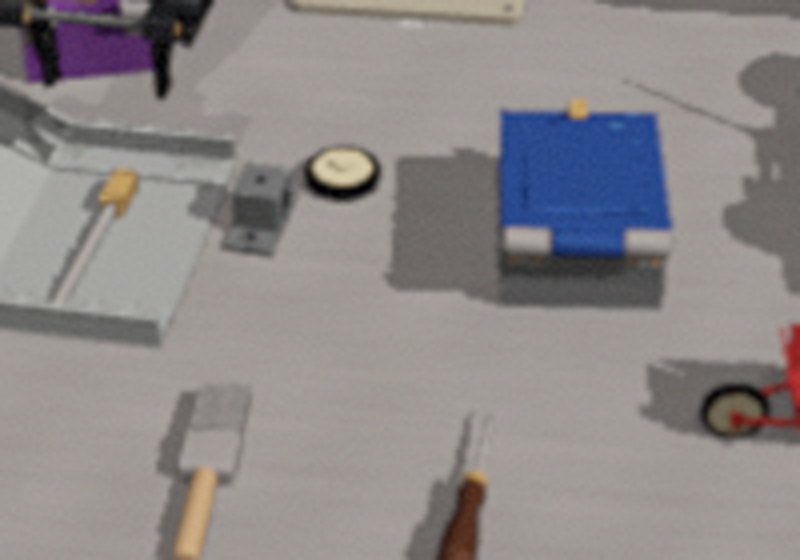

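Run:
```python
from h import *
np.set_printoptions(precision=2,suppress=True)
s=dict(ee_pos=np.array([445.13,-207.56,122.6]),eef_rot=[179.99,.05,-3.62])
C=cam("wrist",s)
a=toz(C,np.array([(394.5,10),(388,235)])/1.5,14);g=toz(C,np.array([(371,241),(406,242),(404,324),(369,322)])/1.5,24)
v=a[0]-a[1];print(a,np.degrees(np.arctan2(v[1],v[0])),g,g.mean(0))
```

```text
[[ 585.45 -221.36   14.  ]
 [ 471.65 -210.98   14.  ]] -5.21036531973719 [[ 470.44 -201.83   24.  ]
 [ 468.73 -220.28   24.  ]
 [ 423.3  -216.75   24.  ]
 [ 425.68 -197.57   24.  ]] [ 447.04 -209.11   24.  ]
```

Call:
arm_command --pt "0.001 0.001 0.04 0 0 0.024" --pt "0.0015 0.001 0.08 0 0 0.024" --pt "0.0015 0.001 0.105 0 0 0.024" --pt "0.0015 0.001 0.114 0 0 0.024" --pt "0.0015 0.001 0.1155 0 0 0.024"

```text
time_s: 8.7
ee_pos: [446.4, -208.9, 7.2]
eef_rot: [180.0, 0.1, -5.1]
contact_force: [0.2, -0.6, 0.1]
width: 87.1
```

Call:
arm_command --pt "0 0 0 0 0 0" --pt "0 0 0 0 0 0"

```text
time_s: 8.9
ee_pos: [448.0, -208.9, 8.9]
eef_rot: [-180.0, -0.1, -5.1]
contact_force: [-0.2, 0.6, -0.7]
width: 87.0
```

Call:
arm_command --pt "-0.001 0 0.0025 0 0 0" --pt "-0.001 0 0.0025 0 0 0" --pt "-0.001 0 0.0025 0 0 0"

```text
time_s: 9.2
ee_pos: [446.0, -208.5, 5.3]
eef_rot: [-180.0, -0.0, -5.2]
contact_force: [0.7, 0.2, -0.6]
width: 87.4
```

Call:
arm_command --pt "0 0 0 0 0 0" --pt "0 0 0 0 0 0" --pt "0 0 0 0 0 0" --pt "0 0 0 0 0 0" --pt "0 0 0 0 0 0" --fingers 0 --squeeze 50

```text
time_s: 9.7
ee_pos: [445.9, -208.6, 5.0]
eef_rot: [-180.0, 0.0, -5.2]
contact_force: [0.0, -0.1, 0.4]
width: 54.7
```

Call:
arm_command --pt "0 0 0 0 0 0" --pt "0 0 0 0 0 0" --pt "0 0 0 0 0 0" --pt "0 0 0 0 0 0" --pt "0 0 0 0 0 0"

```text
time_s: 10.2
ee_pos: [445.9, -208.6, 5.0]
eef_rot: [-180.0, -0.0, -5.2]
contact_force: [-0.4, -1.0, 0.9]
width: 19.6
```

Call:
arm_command --pt "0 0 0 0 0 0" --pt "0 0 0 0 0 0" --pt "0 0 0 0 0 0"

```text
time_s: 10.5
ee_pos: [445.9, -208.6, 5.0]
eef_rot: [180.0, 0.0, -5.2]
contact_force: [0.6, -0.3, -0.2]
width: 20.1
```

Call:
arm_command --pt "0 0 -0.01 0 0 0" --pt "0 0 -0.03 0 0 0" --pt "0 0 -0.06 0 0 0" --pt "0 0 -0.09 0 0 0" --pt "0 0 -0.12 0 0 0"

```text
time_s: 11.0
ee_pos: [445.3, -208.8, 126.4]
eef_rot: [-180.0, 0.0, -5.2]
contact_force: [0.2, 0.2, -2.5]
width: 19.8
```

Run:
```python
from h import *
np.set_printoptions(precision=4,suppress=True)
s=ctrl.read_state();print(s['ee_pos'],s['eef_rot'],s['width'])
print(to_tool([572.5,-70,125],95))
im=ctrl.capture("wrist");cv2.imwrite("pics/w5.png",im[:,:,::-1]);crop(im,0,0,512,384,1.5,"pics/w5b.png")
```

```text
[ 445.275  -208.8398  126.359 ] [-179.9956    0.043    -5.2162] 19.830957815227322
(array([ 0.1141, -0.1498,  0.0013]), array([-0.0007,  0.0005, -1.7491]))
```

View pics/w5b.png

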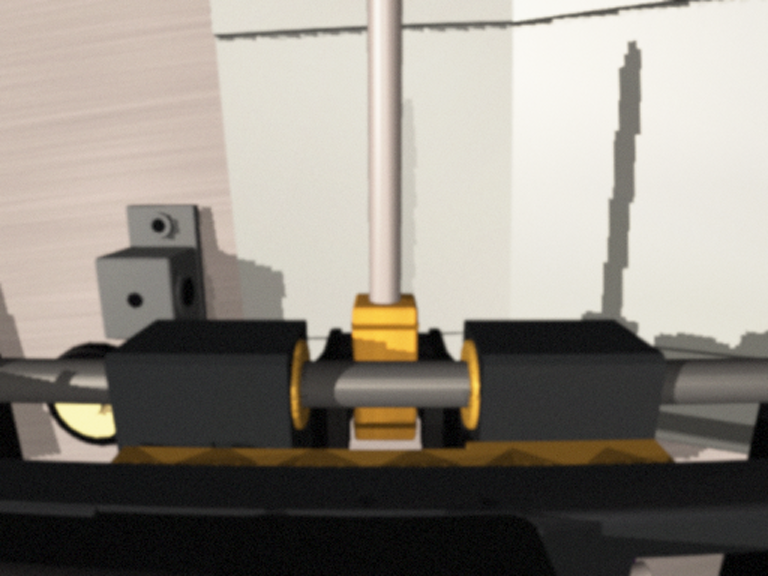

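Call:
arm_command --pt "0.01 -0.012 0 0 0 -0.145" --pt "0.02 -0.025 0 0 0 -0.29" --pt "0.03 -0.04 0 0 0 -0.435" --pt "0.04 -0.055 0 0 0 -0.58" --pt "0.05 -0.07 0 0 0 -0.725"

```text
time_s: 11.55
ee_pos: [502.1, -142.9, 125.3]
eef_rot: [-180.0, 0.0, 36.7]
contact_force: [1.2, -0.4, -1.9]
width: 19.6
```

Run:
```python
from h import *
np.set_printoptions(precision=4,suppress=True)
print(to_tool([572.5,-70,125],95))
```

```text
(array([ 0.1   , -0.0164,  0.0003]), array([-0.0002, -0.0001, -1.0177]))
```

Call:
arm_command --pt "0.02 -0.003 0 0 0 -0.145" --pt "0.04 -0.006 0 0 0 -0.29" --pt "0.06 -0.01 0 0 0 -0.435" --pt "0.08 -0.013 0 0 0 -0.58" --pt "0.098 -0.016 0 0 0 -0.725"

```text
time_s: 12.05
ee_pos: [571.8, -71.7, 125.2]
eef_rot: [-180.0, 0.0, 78.3]
contact_force: [0.1, -0.9, -2.3]
width: 19.9
```

Run:
```python
from h import *
np.set_printoptions(precision=4,suppress=True)
print(to_tool([572.5,-70,110],95))
```

```text
(array([0.0018, 0.0003, 0.0152]), array([-0.0002,  0.0002, -0.2922]))
```

Call:
arm_command --pt "0.002 0 0.005 0 0 -0.14" --pt "0.002 0 0.01 0 0 -0.27" --pt "0.002 0 0.015 0 0 -0.285" --pt "0.002 0 0.015 0 0 -0.285" --pt "0.002 0 0.015 0 0 -0.285"

```text
time_s: 12.55
ee_pos: [571.7, -70.7, 110.2]
eef_rot: [-180.0, 0.0, 94.0]
contact_force: [-0.6, 0.8, -1.6]
width: 19.7
```

Call:
arm_command --pt "0 0 0 0 0 0" --pt "0 0 0 0 0 0"

```text
time_s: 12.75
ee_pos: [571.9, -70.5, 110.3]
eef_rot: [180.0, -0.0, 94.2]
contact_force: [-0.7, 0.1, -3.0]
width: 19.4
```

Run:
```python
from h import *
np.set_printoptions(precision=2,suppress=True)
s=ctrl.read_state();print(s['ee_pos'],s['eef_rot'],s['width'])
for n in ("wrist","top","scene"):
    im=ctrl.capture(n);cv2.imwrite(f"pics/{n}6.png",im[:,:,::-1])
    if n=="wrist": crop(im,0,0,512,384,1.5,"pics/w6b.png")
    if n=="top": crop(im,175,140,315,240,5.7,"pics/t6.png")
    if n=="scene": crop(im,210,150,340,250,6,"pics/s6.png")
```

```text
[571.93 -70.46 110.29] [179.98  -0.    94.17] 19.417576715153686
```

View pics/w6b.png

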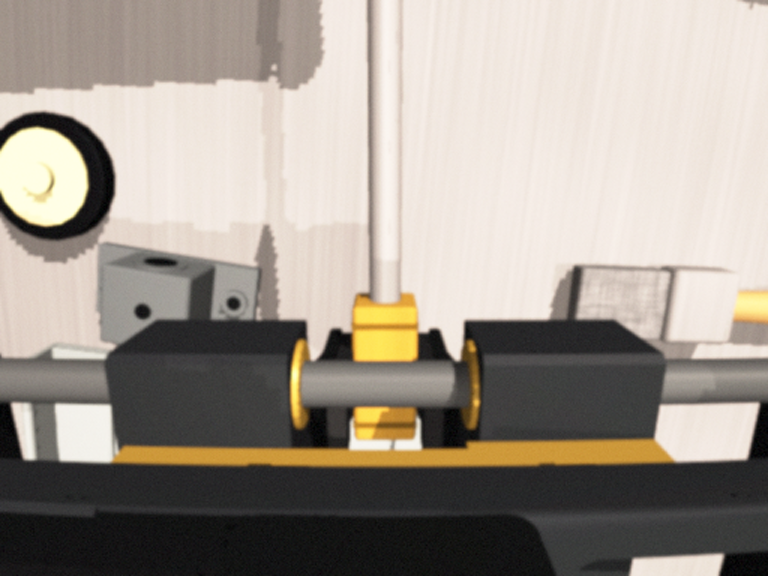

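View pics/t6.png

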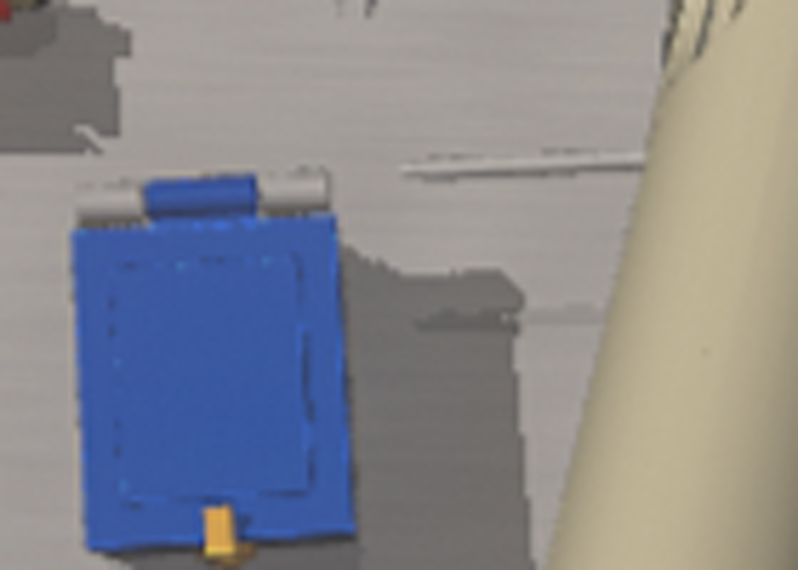

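View pics/s6.png

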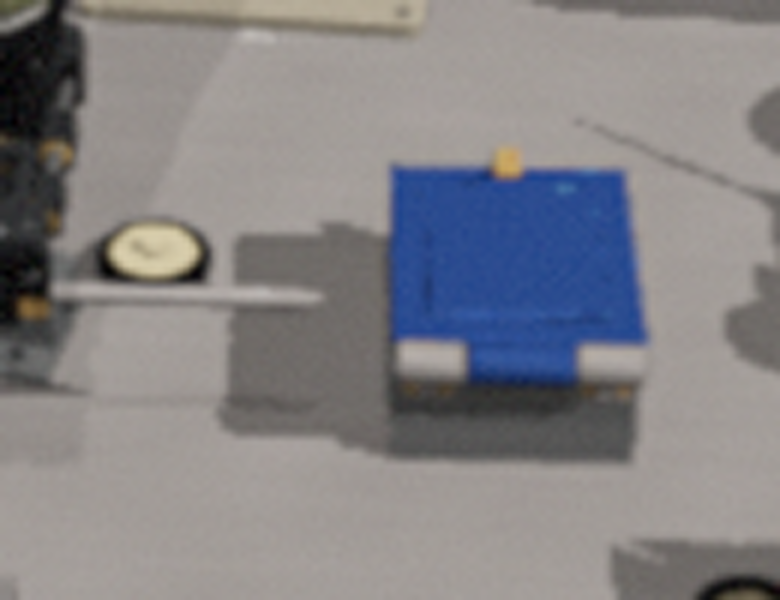

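Call:
arm_command --pt "0.01 -0.01 -0.03 0 0 0" --pt "0.04 -0.02 -0.06 0 0 -0.014" --pt "0.075 -0.035 -0.09 0 0 -0.014" --pt "0.115 -0.05 -0.09 0 0 -0.014" --pt "0.144 -0.056 -0.09 0 0 -0.014"

```text
time_s: 13.4
ee_pos: [504.4, 71.5, 201.2]
eef_rot: [179.9, -0.1, 95.1]
contact_force: [-0.7, 0.0, -2.0]
width: 19.7
```

Call:
arm_command --pt "0 0 0 0 0 0" --pt "0 0 0 0 0 0" --pt "0 0 0 0 0 0"

```text
time_s: 13.7
ee_pos: [505.6, 67.8, 200.0]
eef_rot: [180.0, 0.0, 94.9]
contact_force: [0.8, 0.0, -2.0]
width: 19.8
```

Run:
```python
from h import *
np.set_printoptions(precision=2,suppress=True)
s=ctrl.read_state();print(s['ee_pos'],s['eef_rot'],s['width'],s['joint_velocities'])
im=ctrl.capture("wrist");cv2.imwrite(f"pics/w7.png",im[:,:,::-1])
crop(im,0,0,512,384,1.5,"pics/w7b.png")
crop(im,256,0,416,170,4.5,"pics/w7c.png")
```

```text
[505.58  67.84 200.04] [179.99   0.02  94.94] 19.81285415650242 [ 0.56  0.17  0.22 -0.01 -0.1  -0.07 -0.11]
```

View pics/w7b.png

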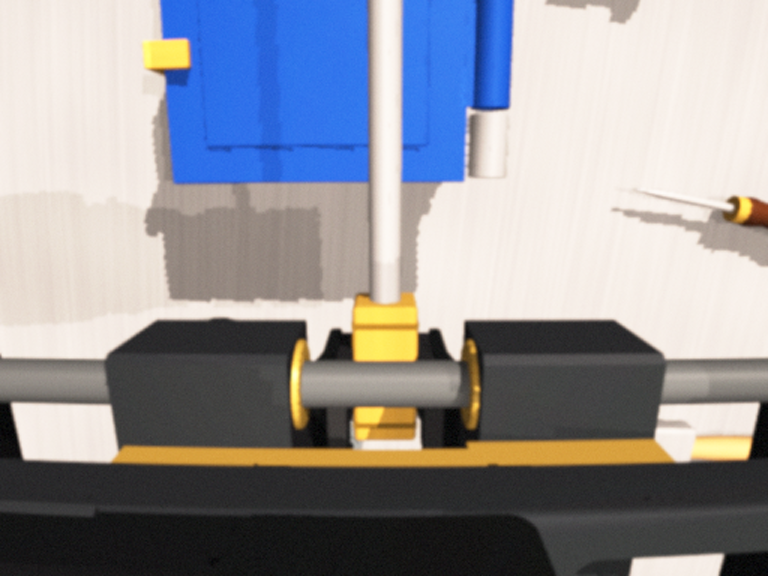

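View pics/w7c.png

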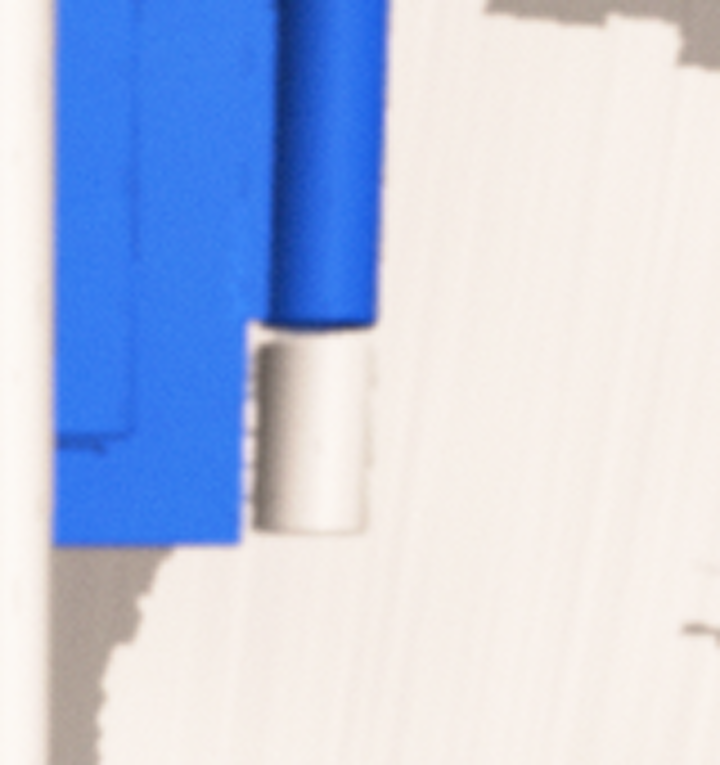

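Run:
```python
from h import *
np.set_printoptions(precision=2,suppress=True)
s=dict(ee_pos=np.array([505.58,67.84,200.04]),eef_rot=[179.99,.02,94.94])
C=cam("wrist",s)
W=lambda p:np.array(p)/4.5+np.array([256,0])-0.4
def axis(l,r):
    o,d=ray(C,np.array([W(l),W(r)]));d/=np.linalg.norm(d,axis=1)[:,None]
    m=d.sum(0);return o+m*(79-o[2])/m[2]
a=axis((252,528),(365,528));b=axis((260,342),(372,342));c=axis((270,320),(377,320));d=axis((276,10),(388,10))
ang=lambda v:np.degrees(np.arctan2(v[1],v[0]))
print(a,b,c,d); print("axis yaw",ang(b-a),ang(d-a),ang(d-c))
lid=toz(C,W([(240,544),(250,320)]),83);print("lid",lid,ang(lid[1]-lid[0]))
l=toz(C,np.array([(175,183),(464,182),(163,0)])/1.5-.2,83);print(l,ang(l[1]-l[0]),ang(l[2]-l[0]))
print("end", toz(C,[W((307,531))],90))
# pin axis in tool frame from shank edges at depth: TCP z -9
for y in (20,250):
  pass
P=np.array([(370.5,20),(403.5,20),(372,255),(400,255)])/1.5-.2
o,dd=ray(C,P);dd/=np.linalg.norm(dd,axis=1)[:,None]
Rm=R.from_euler('xyz',s['eef_rot'],degrees=True)
for i in (0,2):
    m=dd[i]+dd[i+1]; p=o+m*(209-o[2])/m[2]; print("pin axis in tool",Rm.inv().apply(p-s['ee_pos']))
# fixed-camera check
for n,px in (("top",(402/5.7+175,170/5.7+140)),("scene",(322/6+210,296/6+150))):
    Cf=cam(n); print(n,px,proj(Cf,[[560.0,92.5,119.3]]), "mouth",proj(Cf,[[a[0],a[1],79]]))
# triangulated tip
from scipy.optimize import least_squares
f=lambda X:np.r_[proj(cam("top"),X)[0]-[402/5.7+175-.4,170/5.7+140-.4],proj(cam("scene"),X)[0]-[322/6+210-.4,296/6+150-.4]]
r=least_squares(f,[560,92,119]);print("tip tri",r.x,r.fun)
```

```text
[556.15 132.22  79.  ] [553.31 165.45  79.  ] [554.19 169.41  79.  ] [549.25 221.89  79.  ]
axis yaw 94.89091091288232 94.40162559096441 95.3820168152213
lid [[543.16 128.2   83.  ]
 [540.31 167.64  83.  ]] 94.12778849310627
[[382.97 113.97  83.  ]
 [543.39 127.7   83.  ]
 [375.68 208.91  83.  ]] 4.8895494205327354 94.3869875223062
end [[553.8 131.7  90. ]]
pin axis in tool [106.4   -0.19  -9.  ]
pin axis in tool [37.91 -0.48 -8.97]
top (245.5263157894737, 169.82456140350877) [[245.34 169.7 ]] mouth [[231.88 173.48]]
scene (263.6666666666667, 199.33333333333334) [[263.19 198.97]] mouth [[275.91 209.44]]
tip tri [560.65  92.96 119.97] [ 0.05 -0.    0.06  0.  ]
```

Run:
```python
from h import *
a=np.array([556.0,131.6,79.]);yaw=np.radians(94.8);u=np.array([np.cos(yaw),np.sin(yaw),0]);n=np.array([np.sin(yaw),-np.cos(yaw),0])
th=np.linspace(0,2*np.pi,40)
def circ(t,r): return a+u*t+r*(np.cos(th)[:,None]*n+np.sin(th)[:,None]*[0,0,1])
tiles=[]
for nm,(x0,y0,x1,y1) in (("scene",(265,200,325,225)),("top",(183,168,238,183))):
    im=cv2.imread(f"pics/{nm}6.png"); f=13
    c=cv2.resize(im[y0:y1,x0:x1],None,fx=f,fy=f,interpolation=cv2.INTER_CUBIC); raw=c.copy()
    C=cam(nm)
    for t in (0,34,36,92,94,128):
        p=(proj(C,circ(t,11))-[x0,y0]+.5)*f
        cv2.polylines(c,[np.int32(p)],True,(0,255,255) if t not in(36,92) else (0,255,0),1)
    v=np.vstack([raw,c]); cv2.imwrite(f"pics/ov_{nm}.png",v)
```

```text
(no output)
```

View pics/ov_scene.png

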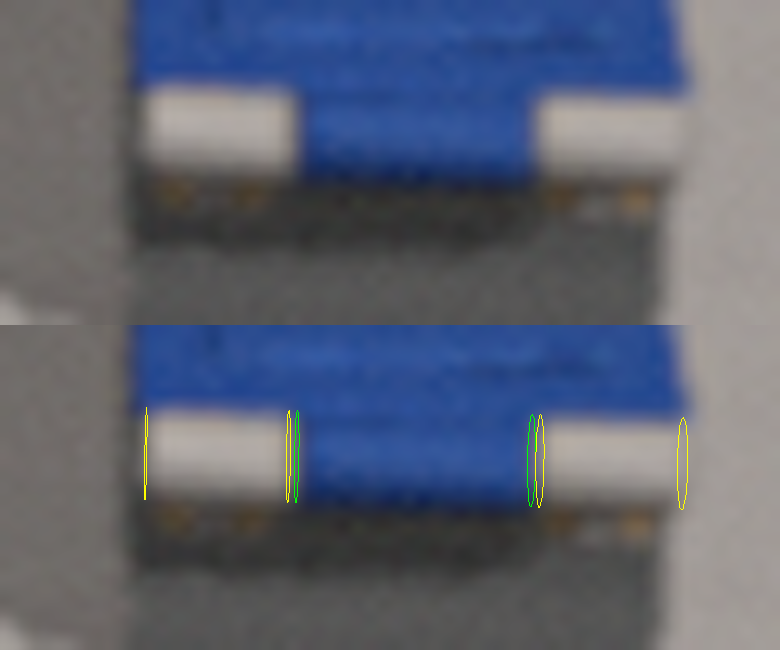

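View pics/ov_top.png

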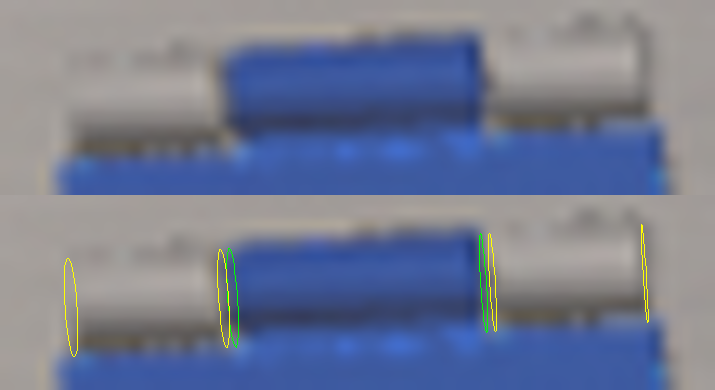

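Call:
arm_command --pt "-0.04 0.018 0 0 0 0" --pt "-0.08 0.037 0 0 0 0" --pt "-0.119 0.0555 0.015 0 0 0.002" --pt "-0.119 0.0555 0.06 0 0 0.002" --pt "-0.119 0.0555 0.1 0 0 0.002"

```text
time_s: 14.25
ee_pos: [571.6, -47.8, 98.7]
eef_rot: [179.9, 0.1, 94.7]
contact_force: [0.6, 1.1, -2.5]
width: 19.4
```

Call:
arm_command --pt "0 0 0.015 0 0 0" --pt "0 0 0.025 0 0 0" --pt "0 0 0.025 0 0 0"

```text
time_s: 14.55
ee_pos: [571.2, -44.9, 75.1]
eef_rot: [-180.0, 0.0, 94.9]
contact_force: [0.5, -1.0, -1.3]
width: 19.1
```

Call:
arm_command --pt "0 0 0 0 0 0" --pt "0 0 0 0 0 0"

```text
time_s: 14.75
ee_pos: [572.2, -44.5, 76.8]
eef_rot: [179.8, -0.0, 94.9]
contact_force: [-0.1, 0.2, -2.2]
width: 19.8
```

```bash
cat >> h.py <<'E'
A=np.array([556.0,131.6,79.]);YAW=94.8
def pinpose():
    s=ctrl.read_state();Rm=R.from_euler('xyz',s['eef_rot'],degrees=True)
    tip=s['ee_pos']+Rm.apply([163.4,-.3,-9]);sh=s['ee_pos']+Rm.apply([23.4,-.3,-9])
    B=R.from_euler('z',YAW-90,degrees=True)
    print("tip in mouth frame",B.inv().apply(tip-A),"shoulder",B.inv().apply(sh-A),s['eef_rot'],s['contact_force'],s['width'],s['time_s'])
E
python3 - <<'E'
from h import *
np.set_printoptions(precision=2,suppress=True)
pinpose(); print(ctrl.read_state()['ee_pos'])
a=ctrl.read_state()
for n in ("top","scene"):
    im=ctrl.capture(n);cv2.imwrite(f"pics/{n}8.png",im[:,:,::-1])
    if n=="top": crop(im,185,150,275,190,8,"pics/t8.png")
    if n=="scene": crop(im,235,180,325,230,8,"pics/s8.png")
E
```

```text
tip in mouth frame [  0.7  -13.46   6.81] shoulder [   1.06 -153.46    6.77] [179.84  -0.02  94.94] [-0.08  0.17 -2.18] 19.826227651059163 14.75
[572.23 -44.51  76.77]
```

View pics/t8.png

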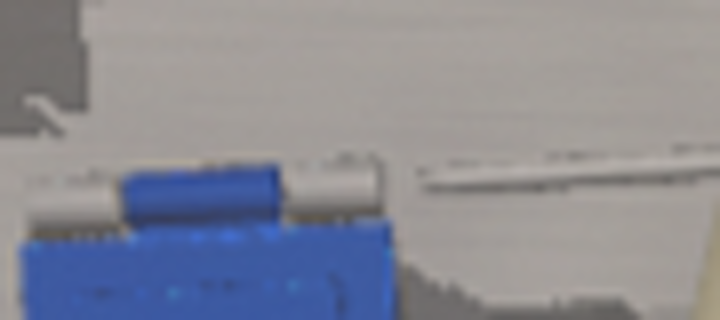

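View pics/s8.png

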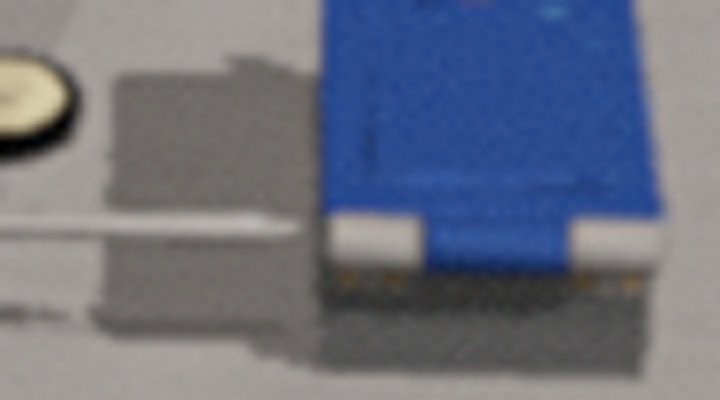

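Call:
arm_command --pt "0 -0.001 0.004 0 0 0.002" --pt "0 -0.001 0.0065 0 0 0.002" --pt "0 -0.001 0.0065 0 0 0.002" --pt "0 -0.001 0.0065 0 0 0.002"

```text
time_s: 15.25
ee_pos: [570.0, -44.7, 68.4]
eef_rot: [-180.0, -0.0, 94.8]
contact_force: [-1.2, -0.4, -1.9]
width: 19.5
```

Run:
```python
from h import *
np.set_printoptions(precision=2,suppress=True)
pinpose()
s=ctrl.read_state();Rm=R.from_euler('xyz',s['eef_rot'],degrees=True)
tip=s['ee_pos']+Rm.apply([163.4,-.3,-9])
for n,b in (("top",(205,155,265,190)),("scene",(250,190,310,225))):
    im=ctrl.capture(n);cv2.imwrite(f"pics/{n}9.png",im[:,:,::-1])
    f=12;x0,y0,x1,y1=b
    c=cv2.resize(im[y0:y1,x0:x1],None,fx=f,fy=f,interpolation=cv2.INTER_CUBIC)[:,:,::-1].copy()
    C=cam(n); d=np.array([np.cos(np.radians(YAW)),np.sin(np.radians(YAW)),0])
    p=(proj(C,[A+d*t for t in (-80,128)])-[x0,y0]+.5)*f
    cv2.line(c,*[tuple(int(v) for v in q) for q in p],(0,0,255),1)
    q=(proj(C,[tip])[0]-[x0,y0]+.5)*f; cv2.circle(c,tuple(int(v) for v in q),3,(0,255,0),1)
    cv2.imwrite(f"pics/ov9_{n}.png",c)
```

```text
tip in mouth frame [ -1.15 -13.46  -1.57] shoulder [  -1.11 -153.46   -1.58] [-179.99   -0.     94.81] [-1.23 -0.44 -1.95] 19.478188204278524 15.25
```

View pics/ov9_top.png

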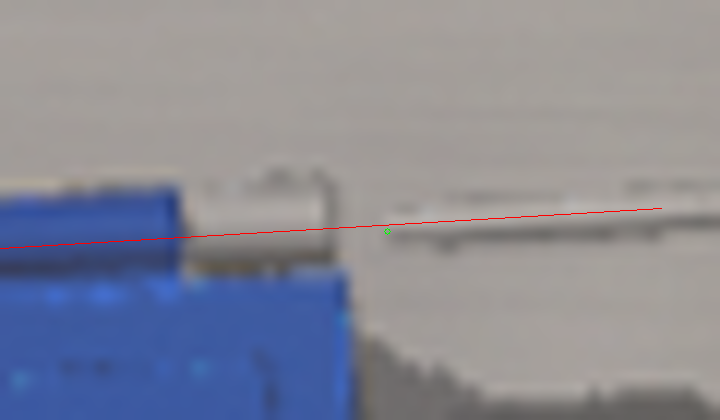

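View pics/ov9_scene.png

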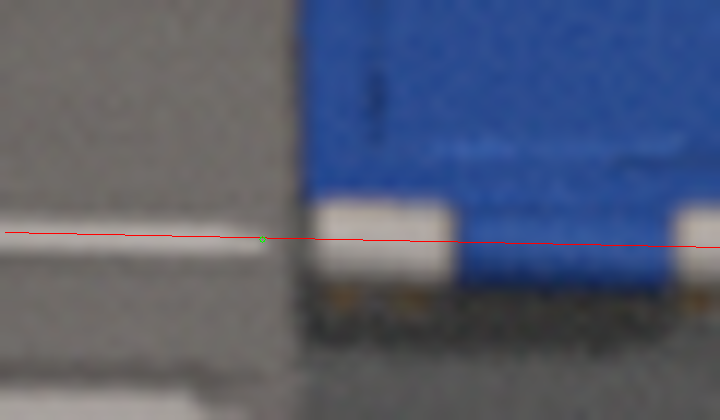

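Call:
arm_command --pt "0 0.001 -0.0015 0 0 0" --pt "0 0.001 -0.0015 0 0 0" --pt "0 0.001 -0.0015 0 0 0"

```text
time_s: 15.65
ee_pos: [571.2, -44.7, 70.1]
eef_rot: [180.0, -0.0, 94.8]
contact_force: [0.7, -0.6, -1.9]
width: 19.5
```

Run:
```python
from h import *
np.set_printoptions(precision=2,suppress=True)
pinpose()
```

```text
tip in mouth frame [  0.05 -13.51   0.14] shoulder [   0.07 -153.51    0.13] [179.99  -0.    94.81] [ 0.72 -0.64 -1.91] 19.4604760460671 15.65
```

Aligned. Advance 20 mm slowly.

Call:
arm_command --pt "0.004 0 0 0 0 0" --pt "0.008 0 0 0 0 0" --pt "0.012 0 0 0 0 0" --pt "0.016 0 0 0 0 0" --pt "0.02 0 0 0 0 0"

```text
time_s: 16.15
ee_pos: [569.3, -24.2, 70.0]
eef_rot: [-180.0, -0.0, 94.8]
contact_force: [-0.2, -0.1, -2.3]
width: 19.7
```

Run:
```python
from h import *
np.set_printoptions(precision=2,suppress=True)
pinpose()
```

```text
tip in mouth frame [-0.13  7.05  0.03] shoulder [  -0.06 -132.95    0.01] [-180.     -0.01   94.83] [-0.18 -0.12 -2.32] 19.70323555354435 16.15
```

No contact force; the tip should be in the mouth. Continue.

Call:
arm_command --pt "0.004 0 0 0 0 0" --pt "0.008 0 0 0 0 0" --pt "0.013 0 0 0 0 0" --pt "0.018 0 0 0 0 0" --pt "0.023 0 0 0 0 0"

```text
time_s: 16.65
ee_pos: [567.4, -1.3, 70.0]
eef_rot: [-180.0, -0.0, 94.8]
contact_force: [-0.5, 0.3, -2.6]
width: 19.7
```

Run:
```python
from h import *
np.set_printoptions(precision=2,suppress=True)
pinpose()
for n,b in (("top",(185,150,275,190)),("scene",(235,180,325,230))):
    im=ctrl.capture(n);crop(im,*b,8,f"pics/{n}10.png")
```

```text
tip in mouth frame [-0.09 30.01  0.03] shoulder [  -0.05 -109.99    0.01] [-180.     -0.01   94.82] [-0.51  0.31 -2.62] 19.655814078328515 16.65
```

View pics/top10.png

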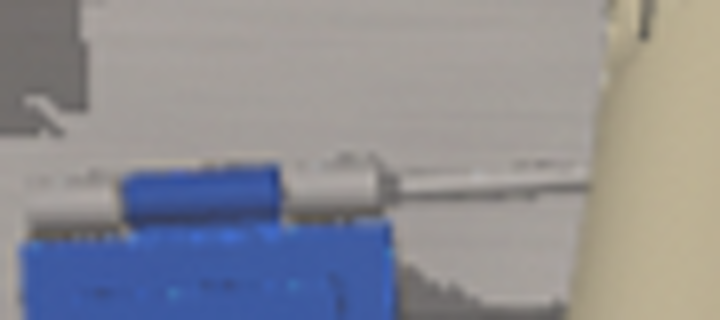

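View pics/scene10.png

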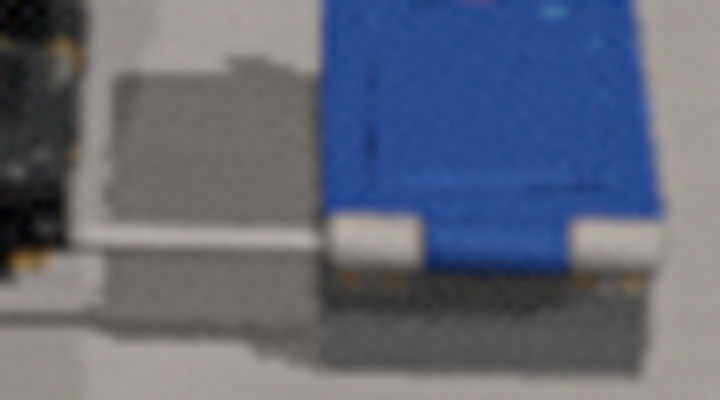

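The pin is 30 mm inside the first knuckle in both views, with no side force. Continue into the lid knuckle.

Call:
arm_command --pt "0.005 0 0 0 0 0" --pt "0.01 0 0 0 0 0" --pt "0.015 0 0 0 0 0" --pt "0.02 0 0 0 0 0" --pt "0.025 0 0 0 0 0"

```text
time_s: 17.25
ee_pos: [565.4, 23.6, 70.1]
eef_rot: [180.0, -0.0, 94.8]
contact_force: [0.4, -0.1, -2.6]
width: 19.4
```

Run:
```python
from h import *
np.set_printoptions(precision=2,suppress=True)
pinpose()
im=ctrl.capture("wrist");crop(im,0,0,512,384,1.5,"pics/w11.png")
```

```text
tip in mouth frame [ 0.03 54.95  0.06] shoulder [  0.06 -85.05   0.06] [179.99  -0.    94.81] [ 0.39 -0.11 -2.64] 19.352270990417722 17.25
```

View pics/w11.png

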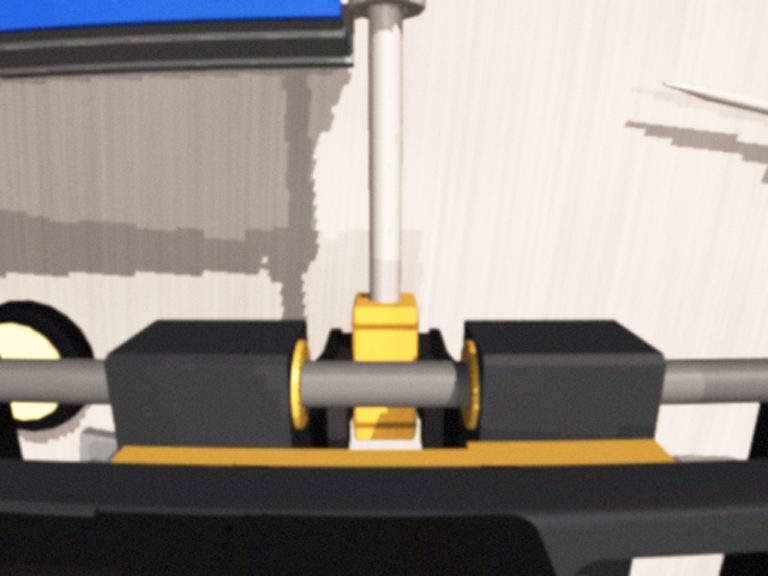

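Call:
arm_command --pt "0.005 0 0 0 0 0" --pt "0.01 0 0 0 0 0" --pt "0.015 0 0 0 0 0" --pt "0.02 0 0 0 0 0" --pt "0.025 0 0 0 0 0"

```text
time_s: 17.8
ee_pos: [563.3, 48.5, 70.0]
eef_rot: [180.0, -0.0, 94.8]
contact_force: [1.5, -0.2, -2.5]
width: 19.6
```

Call:
arm_command --pt "0.004 0 0 0 0 0" --pt "0.008 0 0 0 0 0" --pt "0.012 0 0 0 0 0" --pt "0.016 0 0 0 0 0" --pt "0.02 0 0 0 0 0"

```text
time_s: 18.3
ee_pos: [561.6, 68.3, 70.0]
eef_rot: [180.0, -0.0, 94.8]
contact_force: [0.9, -0.5, -2.1]
width: 19.7
```

Run:
```python
from h import *
np.set_printoptions(precision=2,suppress=True)
pinpose()
im=ctrl.capture("wrist");crop(im,180,0,330,220,4,"pics/w12.png")
```

```text
tip in mouth frame [-0.07 99.82  0.05] shoulder [ -0.05 -40.18   0.04] [180.    -0.    94.81] [ 0.93 -0.48 -2.06] 19.679541412687037 18.3
```

View pics/w12.png

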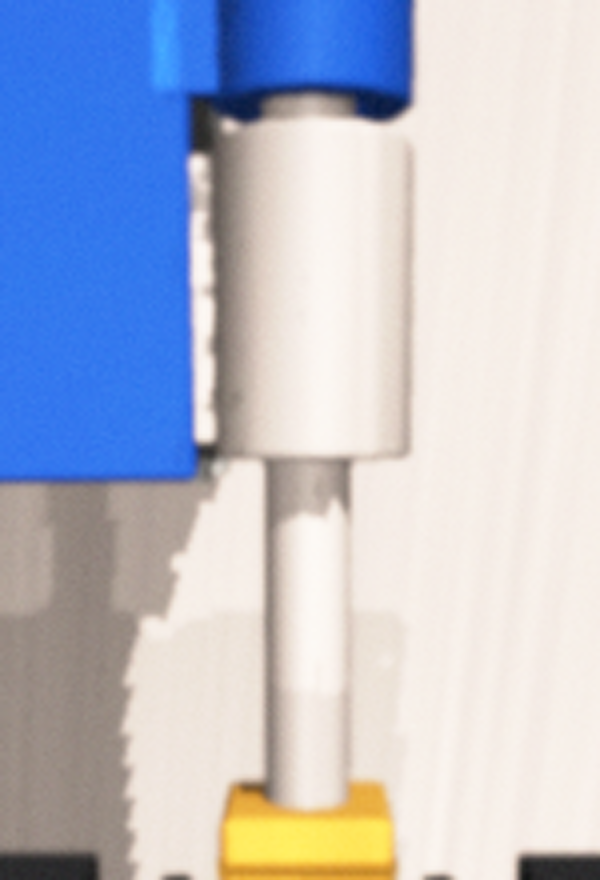

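Call:
arm_command --pt "0.005 0 0 0 0 0" --pt "0.01 0 0 0 0 0" --pt "0.015 0 0 0 0 0" --pt "0.02 0 0 0 0 0" --pt "0.024 0 0 0 0 0"

```text
time_s: 18.85
ee_pos: [559.5, 92.5, 70.0]
eef_rot: [-180.0, -0.0, 94.8]
contact_force: [1.3, 0.1, -2.8]
width: 19.3
```

Call:
arm_command --pt "0.003 0 0 0 0 0" --pt "0.006 0 0 0 0 0" --pt "0.009 0 0 0 0 0" --pt "0.011 0 0 0 0 0" --pt "0.011 0 0 0 0 0"

```text
time_s: 19.35
ee_pos: [558.6, 103.3, 70.0]
eef_rot: [180.0, -0.0, 94.8]
contact_force: [1.2, 0.0, -1.9]
width: 19.7
```

Run:
```python
from h import *
np.set_printoptions(precision=2,suppress=True)
pinpose()
im=ctrl.capture("wrist");crop(im,180,80,330,230,4,"pics/w13.png")
```

```text
tip in mouth frame [ -0.17 134.98   0.08] shoulder [-0.08 -5.02  0.03] [180.    -0.02  94.84] [ 1.19  0.01 -1.86] 19.710105624828703 19.35
```

View pics/w13.png

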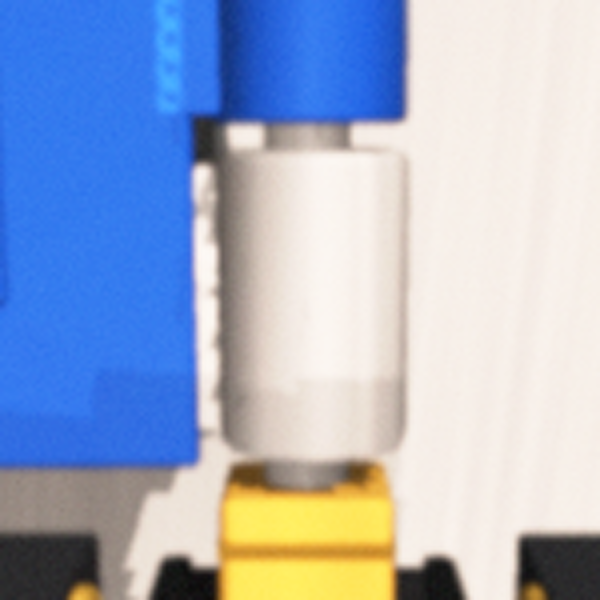

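Call:
arm_command --pt "0.001 0 0 0 0 0" --pt "0.002 0 0 0 0 0" --pt "0.003 0 0 0 0 0" --pt "0.004 0 0 0 0 0" --pt "0.004 0 0 0 0 0"

```text
time_s: 19.9
ee_pos: [558.3, 107.0, 70.0]
eef_rot: [180.0, -0.0, 94.8]
contact_force: [1.1, 0.2, -3.0]
width: 19.6
```

Call:
arm_command --pt "0.0005 0 0 0 0 0" --pt "0.001 0 0 0 0 0" --pt "0.0015 0 0 0 0 0" --pt "0.0015 0 0 0 0 0"

```text
time_s: 20.3
ee_pos: [558.2, 107.7, 70.0]
eef_rot: [-180.0, 0.0, 94.8]
contact_force: [0.2, -3.2, -2.4]
width: 19.6
```

Run:
```python
from h import *
np.set_printoptions(precision=2,suppress=True)
pinpose()
im=ctrl.capture("wrist");crop(im,180,80,330,230,4,"pics/w14.png")
```

```text
tip in mouth frame [ -0.03 139.38  -0.09] shoulder [-0.07 -0.62 -0.01] [-180.      0.04   94.78] [ 0.16 -3.15 -2.38] 19.627300355807897 20.3
```

View pics/w14.png

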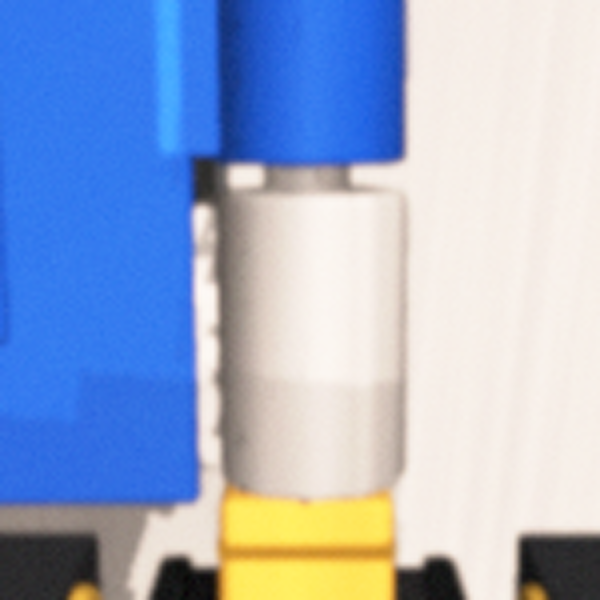

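Call:
arm_command --pt "0.0005 0 0.0005 0 0 0" --pt "0.001 0 0.001 0 0 0" --pt "0.001 0 0.001 0 0 0"

```text
time_s: 20.65
ee_pos: [558.3, 107.7, 69.2]
eef_rot: [180.0, 0.1, 94.7]
contact_force: [0.8, -7.2, 1.0]
width: 19.6
```

Call:
arm_command --pt "0 0 0 0 0 0" --pt "0 0 0 0 0 0" --squeeze 5

```text
time_s: 20.85
ee_pos: [558.3, 107.9, 69.2]
eef_rot: [180.0, 0.1, 94.7]
contact_force: [0.1, -5.9, -0.5]
width: 20.1
```

Call:
arm_command --pt "0 0 0 0 0 0" --pt "0 0 0 0 0 0" --pt "0 0 0 0 0 0" --fingers 0.5

```text
time_s: 21.15
ee_pos: [558.1, 110.1, 69.1]
eef_rot: [180.0, -0.0, 94.9]
contact_force: [0.1, 0.3, -0.4]
width: 36.4
```

Run:
```python
from h import *
np.set_printoptions(precision=2,suppress=True)
pinpose()
im=ctrl.capture("wrist");crop(im,160,80,350,260,4,"pics/w15.png")
```

```text
tip in mouth frame [ -0.18 141.81  -0.73] shoulder [-0.04  1.81 -0.84] [179.99  -0.05  94.86] [ 0.15  0.27 -0.43] 36.399010887392976 21.15
```

View pics/w15.png

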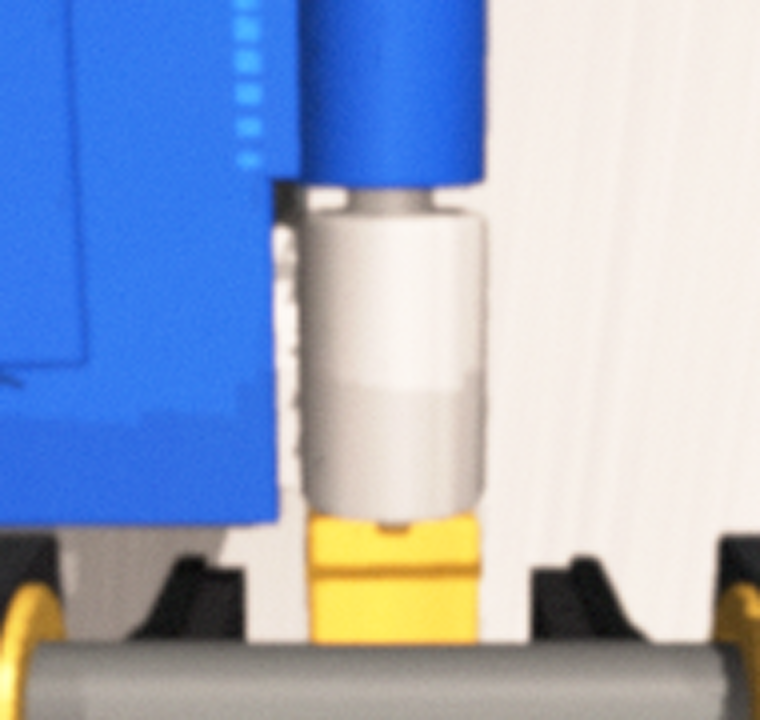

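Call:
arm_command --pt "-0.002 0 0 0 0 0" --pt "-0.002 0 -0.01 0 0 0" --pt "-0.002 0 -0.03 0 0 0" --pt "-0.004 0 -0.06 0 0 0" --pt "-0.004 0 -0.1 0 0 0"

```text
time_s: 21.7
ee_pos: [557.6, 104.8, 169.7]
eef_rot: [-179.9, 0.0, 94.8]
contact_force: [0.6, 0.5, -0.1]
width: 43.8
```

Call:
arm_command --pt "-0.04 0 -0.02 0 0 0" --pt "-0.08 -0.01 -0.03 0 0 0" --pt "-0.12 -0.02 -0.04 0 0 0" --pt "-0.12 -0.02 -0.04 0 0 0" --pt "-0.12 -0.02 -0.04 0 0 0"

```text
time_s: 22.2
ee_pos: [548.7, -16.7, 210.0]
eef_rot: [179.9, -0.1, 94.7]
contact_force: [-0.4, 1.2, -0.5]
width: 43.6
```

Run:
```python
from h import *
np.set_printoptions(precision=2,suppress=True)
s=ctrl.read_state();print(s['ee_pos'],s['contact_force'],s['time_s'],s['joint_velocities'])
im=ctrl.capture("wrist");cv2.imwrite("pics/w16r.png",im[:,:,::-1]);crop(im,160,0,360,200,3,"pics/w16.png")
im=ctrl.capture("scene");crop(im,150,150,350,290,4,"pics/s16.png")
im=ctrl.capture("top");crop(im,175,80,375,250,4,"pics/t16.png")
```

```text
[548.69 -16.74 210.  ] [-0.44  1.2  -0.46] 22.2 [-1.51  1.25 -2.3   0.28 -0.52 -0.25 -0.17]
```

View pics/w16.png

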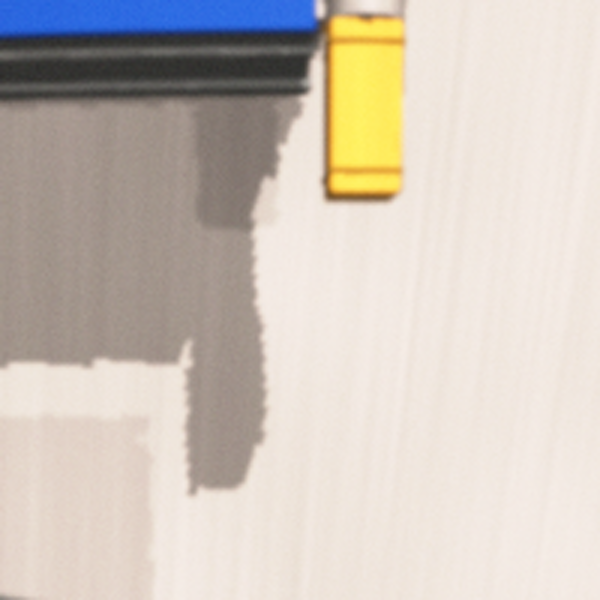

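View pics/s16.png

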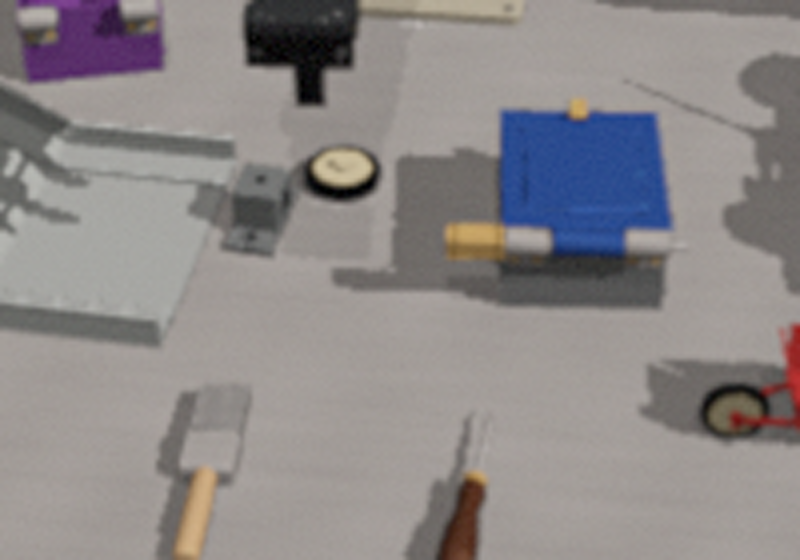

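View pics/t16.png

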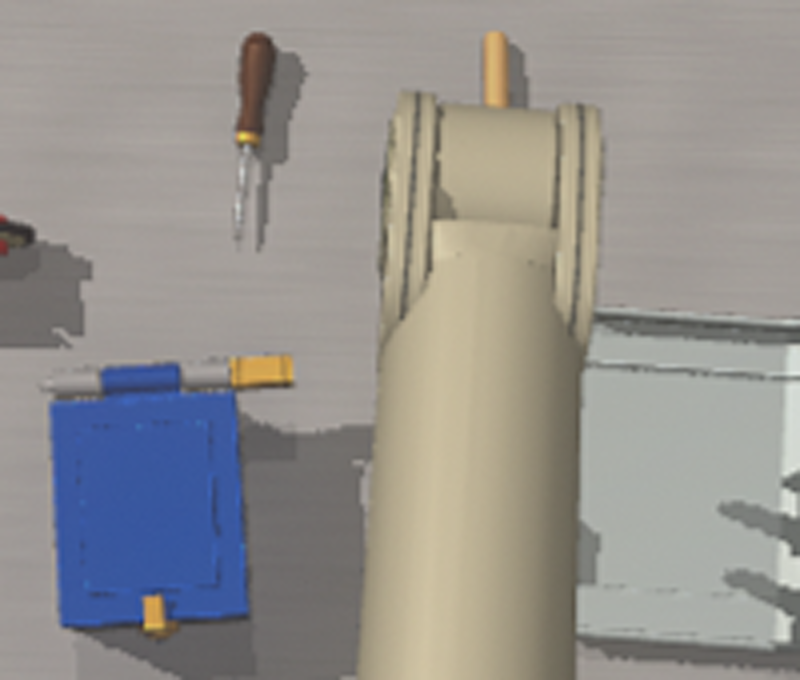

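Run:
```python
from h import *
np.set_printoptions(precision=2,suppress=True)
im=cv2.imread("pics/w16r.png")[:,:,::-1]
crop(im,255,0,305,75,8,"pics/w17.png")
C=cam("wrist"); B=R.from_euler('z',YAW-90,degrees=True)
p=toz(C,np.array([(330,15),(404,15),(328,190),(400,190)])/3+[160,0]-.3,88)
print(B.inv().apply(p-A)); s=ctrl.read_state();print(s['ee_pos'],s['joint_velocities'])
```

```text
[[-10.35   2.31   9.  ]
 [  9.12   2.45   9.  ]
 [-10.51 -42.06   9.  ]
 [  8.98 -41.96   9.  ]]
[548.61 -14.42 208.87] [-0.19  0.29  0.06  0.1   0.07 -0.07  0.1 ]
```

View pics/w17.png

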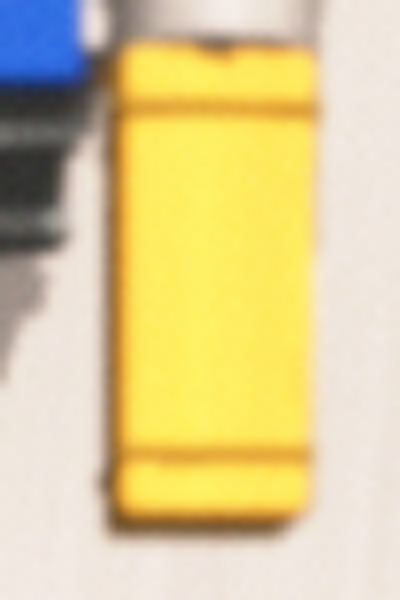

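Run:
```python
from h import *
print(ctrl.hand_in(), ctrl.read_state()['time_s'])
```

```text
the job is handed in; nothing more can be done
the job is handed in; nothing more can be done
```

I lifted the axle block out of the chute and stood it flat on the open bench, about 20 mm clear of the chute front. I then took the hinge pin by its brass grip and pushed it through all three knuckles until the grip met the first one. After that I let go, moved the arm clear and handed the job in at about 22.5 s of the 61 s. Handing in gives no verdict, so this rests on my own checks.

- **Seating:** before I let go, the wrist read about 3 N and then 7 N of resistance along the bore. The last pictures show the grip against the first knuckle and the nose sticking out of the far end.
- **Alignment:** sideways, the wrist picture put the grip about 0.6 mm off the hinge axis. The height after letting go was not measured: the grip was lowered about 0.8 mm before release, and the bore's play lets it drop about 1.4 mm in all.
- **Lid and bystanders:** the lid looks seated under the cam lock. The gap between its knuckle and the first one looked a little over 3 mm, against 2 mm nominal. The wheel and awl look unmoved in the last pictures; the brush and wheelbarrow were only partly in view. I did not look again at the oil can or paint can, but the arm did not work near them.
- **Check that disagreed:** the last wrist measurement put the grip's front face 2.3 mm past the mouth, which is not possible. The arm was still settling by about 2 mm after that picture, so I relied on the picture and the contact force.

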